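Set up a stepped shaft on V-blocks for its run-out check

TASK

Set up the stepped shaft for a run-out check on the granite plate, everything standing on the plate and lined up along its length: the tall V-block on the left (as you face the bench) and the low black V-block on the right with their grooves in one line, and the brass setting block lying midway between them with its length along that line. Then lay the shaft level across the two V-blocks, over the setting block, with the middle of its thin journal in the tall one and the middle of its thick journal in the low one, and stand the drilled steel stop block upright, square and close (5 mm or so) to the shaft's thick right-hand end, centred on the shaft. Leave the micrometer and the calculator where they are.

Things in the scene. Friction and masses are not known exactly. Their poses are not given: they have to be found in the camera images.
- granite_plate: Small dark granite surface plate, fixed, 140 (its x) x 260 (its y) x 25 mm high. Origin at the centre of its underside, top face 25 mm above it. Its long side (y) runs left to right; +y is its left end seen from the robot. Lies on the left or the right half of the bench front.
- tall_v_block: Bright ground-steel V-block, loose, 0.56 kg: 40 mm high, 52 mm long (its x, along the groove), 48 mm wide (its y). Origin: centre of its underside. 90-degree V-groove along x, 36 mm wide, its bottom 22 mm above the underside; a 20 mm journal lies in it with its axis 36 mm above the underside. Starts with the groove roughly left to right; grip it across the 48 mm width.
- low_v_block: Black steel V-block with bright top lands, loose, 0.38 kg: 30 mm high, 52 mm long (its x, along the groove), 48 mm wide (its y). Origin: centre of its underside. 90-degree V-groove along x, 36 mm wide, its bottom 12 mm above the underside; a 34 mm journal lies in it with its axis 36 mm above the underside. Starts with the groove roughly left to right; grip it across the 48 mm width.
- setting_block: Brass setting block, loose, 20 (its x) x 40 (its y) x 20 mm high, 0.13 kg. Origin at the centre of its underside. Lies with its length roughly left to right. It fits under the shaft's middle section with about 3 mm to spare.
- stepped_shaft: Steel shaft, loose, 0.55 to 0.75 kg, along its y. Origin: on the axis, mid-length. Dark middle 26 mm dia, y -35 to 35 mm: grip here across. Thin journal 20 mm dia, y 35 to 88 (middle 61.5), thick journal 34 mm, y -88 to -35 (middle -61.5). Balances 9 mm from origin to the thick end; roll arbitrary. Starts thin end left in a wooden cradle (66x170 mm, 44 high, base 10), axis 44 mm above the bench.
- stop_block: Drilled bright steel stop block (25-50-75 block with holes through its broad faces), loose, standing upright: 50 (its x) x 25 (its y) x 75 mm high, 0.55 kg. Origin at the centre of its underside. Its broad drilled faces look along its y, roughly left and right; one of them goes towards the shaft's end. Grip it across the 50 mm width (its x).
- micrometer: Outside micrometer, 61 x 130 x 16 mm, lying loose behind the work, where fixed instruments up to 0.25 m tall stand from about x = 0.56 m on. Origin at the centre of its underside. Not to be moved.
- calculator: Black desk calculator, 118 x 70 x 14 mm, lying loose at the left of the bench. Origin at the centre of its underside. Not to be moved.

How it is judged (in metres and radians):
At the end, for the whole second after the job is handed in: All on the plate at rest: V-blocks within 12 mm of journal middles, grooves within 6 deg of the shaft; shaft level (3 deg), axis 36 mm over plate (4 mm); setting block flat under it within 12 mm along, 10 mm across, 14 deg; stop upright, 0 to 13 mm off thick end, 7 deg, 22 mm across (z of tall_v_block in the frame of granite_plate between 0.022 and 0.028 m and angle between each of tall_v_block, low_v_block, setting_block, stop_block's own z axis and vertical below 0.06 rad and z of low_v_block in the frame of granite_plate between 0.022 and 0.028 m and z of setting_block in the frame of granite_plate between 0.022 and 0.028 m and z of stop_block in the frame of granite_plate between 0.022 and 0.028 m and linear speed of each of tall_v_block, low_v_block, setting_block, stepped_shaft, stop_block below 0.02 m/s and angular speed of each of tall_v_block, low_v_block, setting_block, stepped_shaft, stop_block below 0.2 rad/s and y of tall_v_block in the frame of granite_plate above 0.02 m and y of low_v_block in the frame of granite_plate below -0.02 m and y of tall_v_block in the frame of stepped_shaft between 0.0495 and 0.0735 m and y of low_v_block in the frame of stepped_shaft between -0.0735 and -0.0495 m and angle between the x axis of each of tall_v_block, low_v_block and the y axis of stepped_shaft, either way round below 0.1 rad and y of stepped_shaft in the frame of tall_v_block between -0.01 and 0.01 m and y of stepped_shaft in the frame of low_v_block between -0.01 and 0.01 m and z of stepped_shaft in the frame of granite_plate between 0.0571 and 0.0651 m and contact force between stepped_shaft and tall_v_block above 0.3 N and contact force between stepped_shaft and low_v_block above 0.3 N and angle between stepped_shaft's own y axis and vertical between 1.5208 and 1.6208 rad and y of setting_block in the frame of stepped_shaft between -0.012 and 0.012 m and x of stepped_shaft in the frame of setting_block between -0.01 and 0.01 m and angle between the y axis of setting_block and the y axis of stepped_shaft, either way round below 0.25 rad and y of stop_block in the frame of stepped_shaft between -0.1135 and -0.0985 m and x of stepped_shaft in the frame of stop_block between -0.022 and 0.022 m and angle between the y axis of stop_block and the y axis of stepped_shaft, either way round below 0.12 rad); the robot touches nothing.
It fails at once if the micrometer is shoved away (distance of micrometer from where it was at the start of the episode above 0.03 m).
It fails at once if the calculator is shoved away (distance of calculator from where it was at the start of the episode above 0.03 m).
It also fails if it takes over 144 s, if anything falls off the work surface, if the arm or the gripper's body presses on something with over 40 N, if the wrist force passes 120 N, or if a joint passes its speed limit or range.

ROBOT

A 6-joint arm with a two-finger parallel gripper is mounted at the origin on a cart in front of the work surface, level with it; the furniture and walls round the work are solid. World frame = base frame: x ahead of the robot, y to its left, z up, the work surface at z = 0. Lengths are in mm, angles in rad, forces in N, time in s.
With the tool pointing down it reaches from about 325 to 775 mm from the base axis. Payload 9.3 kg.
Tool frame: the origin (TCP) lies between the finger pads; the fingertips stand 11 mm ahead of it and the grasp point (between the pads) lies 8 mm behind it; x points along the fingers, z is the direction in which the jaws open and shut, and the axes are right-handed (so a half turn about x gives the same grasp; the last joint's range is limited). The gripper opens to 85 mm and grips with 20 to 120 N. Pads are 22 mm wide; open, the fingers measure 114 mm over their backs; the gripper's body (76 mm by 85 mm) begins 54 mm behind the grasp point. The pads swing forward as they close: fully open they stand 13 mm farther back than shut.
Start: joints at [-0.153, 0.259, 0.021, 1.334, 0, 1.418], TCP at [549.997, -0.004, 242.279] pointing down, gripper open.
Joint ranges: [-3.04, 3.04], [-0.91, 1.82], [-1.04, 1.36], [-1.92, 1.95], [-1.52, 1.45], [-3.14, 3.14]. Speed limits (rad/s): [2.22, 2.22, 2.79, 3.14, 3.14, 3.14].

INTERFACE

Orientations are given as a unit quaternion [x, y, z, w].
In Python, from station import env gives the robot as it stands.
- The arm moves only by the tool step_arm, never from a script. Its argument "targets" is a list of rows, each an object with "fingers": the opening, from -1 (shut) to 1 (fully open); "slide": the shift along the tool's x, y, z in mm, a list of three; "spin": the turn about the tool's x in rad. A call has 1 to 10 rows; each row is the pose to reach, as a shift and turn from the pose commanded when the call began, along the tool's axes at that moment; what a row does not reach only later rows make up. A row lasts 1/8 s, in which the tool goes at most 62.5 mm and 10.7 degrees, less where a joint would pass 70% of its speed; a pose out of reach is approached as far as the arm can. A call with a gripper value outside its range is refused whole. The fingers move at their own pace and stop on an object; "newtons" is the grip in N (left out, the last holds). Time passes only in rows, so rows that repeat a pose let the fingers close. It gives the time, the measured TCP pose, the force and the opening at its end, in the units of the state.
- env.get_state(): the state, without advancing time (a new reading comes with each control period).
- env.read_camera(name): name is "scene" or "side" or "wrist"; returns the picture (384x512x3 uint8, red, green, blue); there is no depth.
- env.calibration(name): a dict with "fx", "fy", "cx", "cy" (pixels), "world_to_cam" (4x4, takes a point from world to camera coordinates); the wrist camera has in their place "T_tool_cam" (4x4, takes a point from camera to tool coordinates, whose origin is the TCP and whose axes are the tool frame's). Camera axes: x right, y up, looking along -z (the intrinsics and any distortion apply to the point x, -y, -z); pixel columns grow to the right and rows downward; lengths in mm; the calibration is good to about 2 mm. The wrist camera is an equidistant fisheye: a pixel r from the principal point sees the ray r / f radians off the axis. A picture is of the moment at which its call begins: read the wrist's pose just before it. calibration takes no time and is no camera call.
- env.job_done(): hands the job in, once; it reports no verdict.
The state is a dict: "clock": time; "joint_positions": joint angles; "qvel": joint speeds; "joint_torque": joint torques, N m; "position": TCP position; "tool_rot": TCP orientation; "wrist_force": force on the tool from outside, world axes, zero at the start; "torque": the same for the moment, N m; "opening": finger opening in mm.
Only numpy, scipy, OpenCV 4.12 (cv2) and the standard library are available. Lean on these libraries where they do the work, as an engineer would, in place of code of your own. Each camera call takes 0.05 s, during which the arm holds its last target.

## Working session

There is one attempt and no reset: what is moved stays moved. The work goes in short steps, Python scripts to look and compute and a tool call to move; the robot and the scene stay as the last step left them, time stands still between calls to the robot, and variables do not carry over. Pictures are saved under pics/ and viewed, and the job is handed in when it is done.

Besides the shell and the picture viewer there is one more tool, called after "Call:" as name(argument=value, ...) on one line, values as JSON. step_arm: Moves the arm, as the interface text tells. Its arguments: {"type":"object","properties":{"targets":{"type":"array"},"newtons":{"type":"number"}},"required":["targets"]}

```bash
ls; mkdir -p pics; python3 - <<'E'
from station import env
import cv2, numpy as np
s=env.get_state()
for k,v in s.items(): print(k,v)
for n in ("scene","side","wrist"):
    c=env.calibration(n); print(n,c)
    im=env.read_camera(n); cv2.imwrite(f"pics/{n}0.png",im[:,:,::-1])
E
```

```text
pics
clock 0.0
joint_positions [-1.52580019e-01  2.59190363e-01  2.07193794e-02  1.33367521e+00
 -1.16298457e-05  1.41819541e+00]
qvel [ 4.95093838e-05 -4.70269448e-04 -6.82573336e-04 -4.46394988e-05
  6.38280657e-04 -8.53876177e-04]
joint_torque [-2.65873996e-04 -5.55637658e+01  3.44536042e+01  1.31759423e-02
 -2.94380488e-04  4.47349430e-05]
position [5.49723966e+02 4.54078670e-02 2.41650463e+02]
tool_rot [6.10879234e-05 7.07578950e-01 7.58672108e-05 7.06634290e-01]
wrist_force [-0.20789778 -0.868972    0.79470942]
torque [-0.02433546  0.00600614 -0.03874769]
opening 85.32538134962029
scene {'fx': 352.14716277538264, 'fy': 352.14716277538264, 'cx': 255.23215298742343, 'cy': 193.20704316309906, 'world_to_cam': array([[ 8.16910427e-01, -5.76746052e-01, -4.62020508e-03,
        -3.94567907e+02],
       [ 4.38874588e-01,  6.16390079e-01,  6.53798414e-01,
        -3.27237743e+02],
       [-3.74227805e-01, -5.36122432e-01,  7.56654669e-01,
        -1.02076804e+03],
       [ 0.00000000e+00,  0.00000000e+00,  0.00000000e+00,
         1.00000000e+00]])}
side {'fx': 447.06173538125216, 'fy':
[... 194 characters left out ...]
01,  6.04111931e-01,  7.44633455e-01,
        -2.30541432e+02],
       [-3.34589453e-01, -6.65360745e-01,  6.67341725e-01,
        -1.68095415e+03],
       [ 0.00000000e+00,  0.00000000e+00,  0.00000000e+00,
         1.00000000e+00]])}
wrist {'fx': 297.3186396354542, 'fy': 297.3186396354542, 'cx': 254.38666474541165, 'cy': 191.18641494576153, 'T_tool_cam': array([[-3.77521615e-05,  2.76884963e-01, -9.60903073e-01,
        -1.31501251e+02],
       [ 5.36996346e-04,  9.60902941e-01,  2.76884904e-01,
         7.12091845e+01],
       [ 9.99999855e-01, -5.05548436e-04, -1.84962376e-04,
         2.99685685e-01],
       [ 0.00000000e+00,  0.00000000e+00,  0.00000000e+00,
         1.00000000e+00]])}
```

View pics/scene0.png

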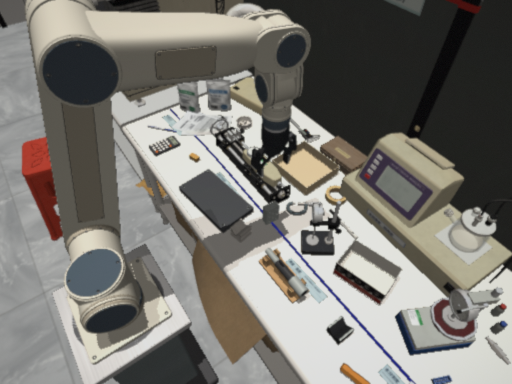

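View pics/side0.png

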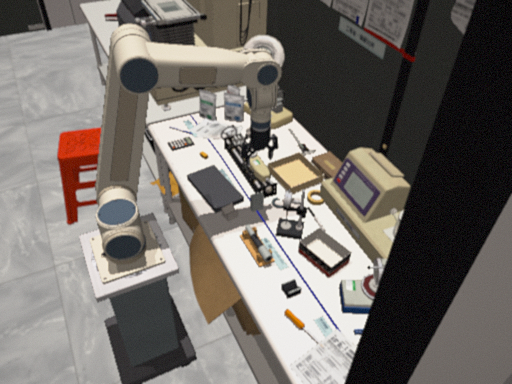

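View pics/wrist0.png

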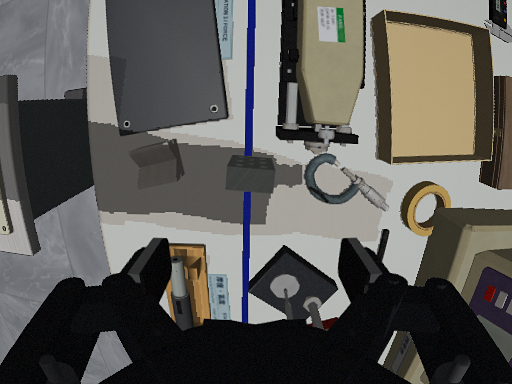

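```bash
cat > h.py <<'E'
import numpy as np, cv2
from station import env
from scipy.spatial.transform import Rotation as R
def ray(name,u,v,st=None):
    c=env.calibration(name)
    a=(u-c['cx'])/c['fx']; b=(v-c['cy'])/c['fy']
    if name=='wrist':
        r=np.hypot(a,b); s=np.sin(r)/r if r>1e-9 else 1
        d=np.array([a*s,-b*s,-np.cos(r)])
        T=np.array(c['T_tool_cam']); Rw=R.from_quat(st['tool_rot']).as_matrix()
        o=np.array(st['position'])+Rw@T[:3,3]; return o, Rw@T[:3,:3]@d
    W=np.array(c['world_to_cam']); d=np.array([a,-b,-1.])
    return -W[:3,:3].T@W[:3,3], W[:3,:3].T@d
def at(name,u,v,z,st=None):
    o,d=ray(name,u,v,st); return o+d*(z-o[2])/d[2]
def proj(name,P,st=None):
    c=env.calibration(name); P=np.atleast_2d(np.array(P,float))
    if name=='wrist':
        T=np.array(c['T_tool_cam']); Rw=R.from_quat(st['tool_rot']).as_matrix()
        q=((P-np.array(st['position']))@Rw-T[:3,3])@T[:3,:3]
        x,y,z=q[:,0],-q[:,1],-q[:,2]; h=np.hypot(x,y); th=np.arctan2(h,z); k=th/np.maximum(h,1e-9)
        return np.c_[c['cx']+c['fx']*k*x,c['cy']+c['fy']*k*y]
    W=np.array(c['world_to_cam']); q=P@W[:3,:3].T+W[:3,3]
    return np.c_[c['cx']+c['fx']*q[:,0]/-q[:,2],c['cy']+c['fy']*q[:,1]/q[:,2]]
def crop(im,u0,v0,w,h,s,name):
    cv2.imwrite(name,cv2.resize(im[v0:v0+h,u0:u0+w,::-1],None,fx=s,fy=s,interpolation=cv2.INTER_CUBIC))
def shot(tag,name='wrist'):
    import pickle
    st=env.get_state(); im=env.read_camera(name)
    np.save(f'pics/{tag}.npy',im); pickle.dump(st,open(f'pics/{tag}.pkl','wb'))
    return st,im
def load(tag):
    import pickle
    return pickle.load(open(f'pics/{tag}.pkl','rb')),np.load(f'pics/{tag}.npy')
def box(c,yaw,sx,sy,z0,z1):
    x=np.array([[1,1],[-1,1],[-1,-1],[1,-1]])*[sx/2,sy/2]
    M=np.array([[np.cos(yaw),-np.sin(yaw)],[np.sin(yaw),np.cos(yaw)]])
    p=x@M.T+np.array(c)[:2]
    return np.r_[np.c_[p,[z0]*4],np.c_[p,[z1]*4]]
E
python3 - <<'E'
from h import *
im=cv2.imread('pics/scene0.png')[:,:,::-1]
crop(im,140,80,200,150,4,'pics/s1.png')
crop(im,220,180,200,150,4,'pics/s2.png')
im=cv2.imread('pics/wrist0.png')[:,:,::-1]
crop(im,90,0,200,150,4,'pics/w1.png')
crop(im,90,100,200,150,4,'pics/w2.png')
E
```

```text
(no output)
```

View pics/s1.png

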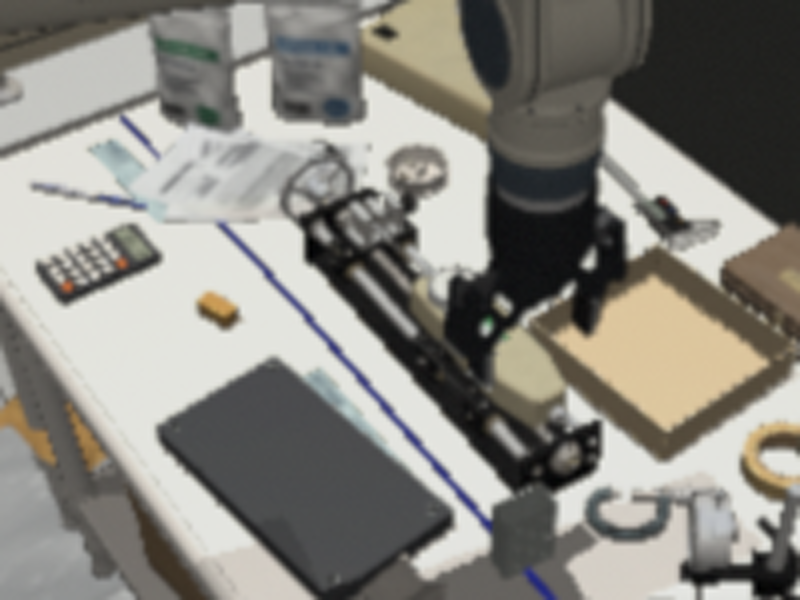

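View pics/s2.png

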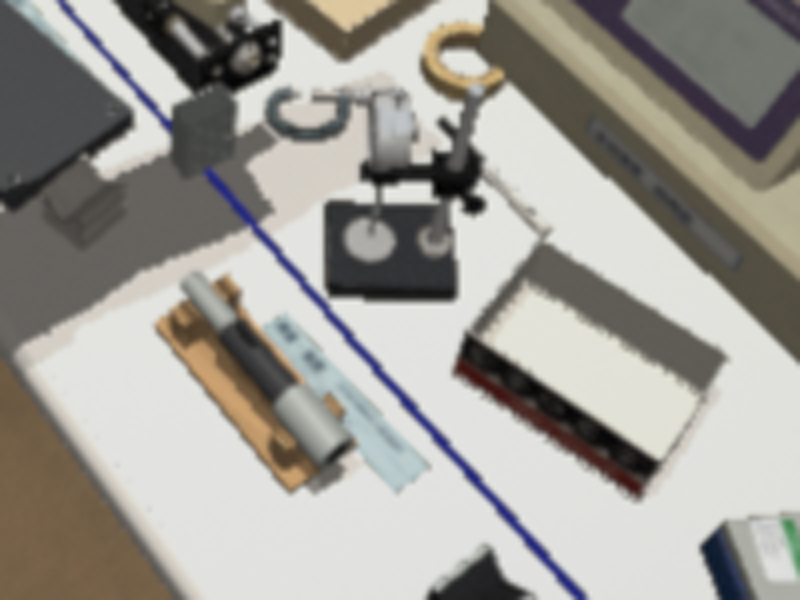

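View pics/w2.png

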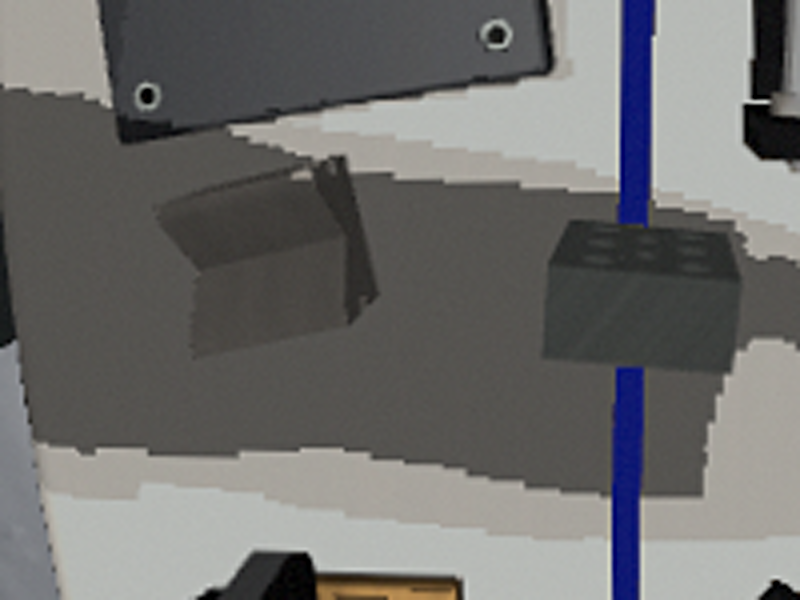

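```bash
python3 - <<'E'
from h import *
st=env.get_state()
P=[at('scene',140+u/4,80+v/4,25) for u,v in [(272,358),(158,433),(453,518),(325,592)]]
for p in P: print(p.round(1))
d=lambda i,j:np.linalg.norm(P[i]-P[j]).round(1)
print(d(0,1),d(2,3),d(0,2),d(1,3))
print('wrist', at('wrist',119,133,25,st).round(1),at('wrist',228,118,25,st).round(1), 'UL',at('wrist',217,0,25,st))
print('brass',at('scene',140+217/4,80+310/4,10))
print('calc',at('scene',140+98/4,80+262/4,7))
print('mic',at('scene',220+308/4,180+115/4,8))
for n,u,v,z in [('thin end top',220+190/4,180+282/4,44),('thick end',220+335/4,180+440/4,44)]: print(n,at('scene',u,v,z))
print('lowV',at('scene',340,330,15)); print('stop base', at('wrist',90+640/4,100+365/4,0,st))
print('tall', at('wrist',90+270/4,100+265/4,20,st))
E
python3 - <<'E'
from h import *
im=cv2.imread('pics/scene0.png')[:,:,::-1]
crop(im,300,290,100,75,8,'pics/s3.png')
E
```

```text
[480.4 309.5  25. ]
[347.1 286.6  25. ]
[509.9  49.8  25. ]
[378.6  47.5  25. ]
135.3 131.4 261.4 241.2
wrist [380.2  46.7  25. ] [519.2  59.5  25. ] UL [505.87878393 204.62226004  25.        ]
brass [475.77313398 414.01006805  10.        ]
calc [411.10360111 552.91266068   7.        ]
mic [645.1355941  -25.88764248   8.        ]
thin end top [ 444.89667982 -120.13567627   44.        ]
thick end [ 451.45738341 -284.80850019   44.        ]
lowV [ 467.61491636 -421.85627639   15.        ]
stop base [544.18528298 -36.38304975   0.        ]
tall [428.3719923   1.9177937  20.       ]
```

View pics/s3.png

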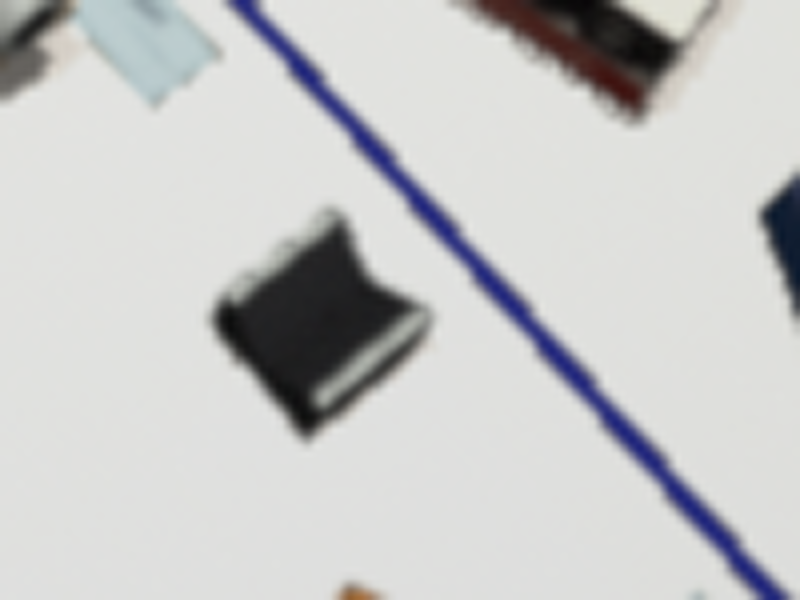

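Call:
step_arm(targets=[{"fingers":1,"slide":[30,0,-50],"spin":0},{"fingers":1,"slide":[50,0,-110],"spin":0},{"fingers":1,"slide":[50,0,-120],"spin":0},{"fingers":1,"slide":[50,0,-120],"spin":0},{"fingers":1,"slide":[50,0,-120],"spin":0}])

```text
clock: 0.78
position: [431.8, -0.3, 193.0]
tool_rot: [-0.0, 0.706, -0.0, 0.708]
wrist_force: [-0.3, 0.5, 0.4]
opening: 85.5
```

```bash
python3 - <<'E'
from h import *
st,im=shot('t1'); print(st['position'],st['clock'])
cv2.imwrite('pics/t1.png',im[:,:,::-1])
g=np.clip(im.astype(float)*1.0,0,255); g=(255*(g/255)**0.6).astype('uint8')
crop(g,130,60,200,150,4,'pics/t1c.png')
E
```

```text
[ 4.31755161e+02 -2.79466219e-01  1.93008561e+02] 0.775
```

View pics/t1.png

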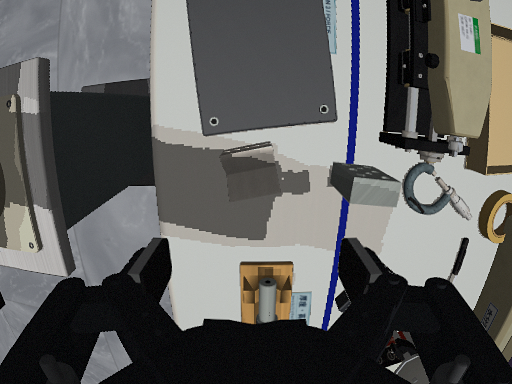

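View pics/t1c.png

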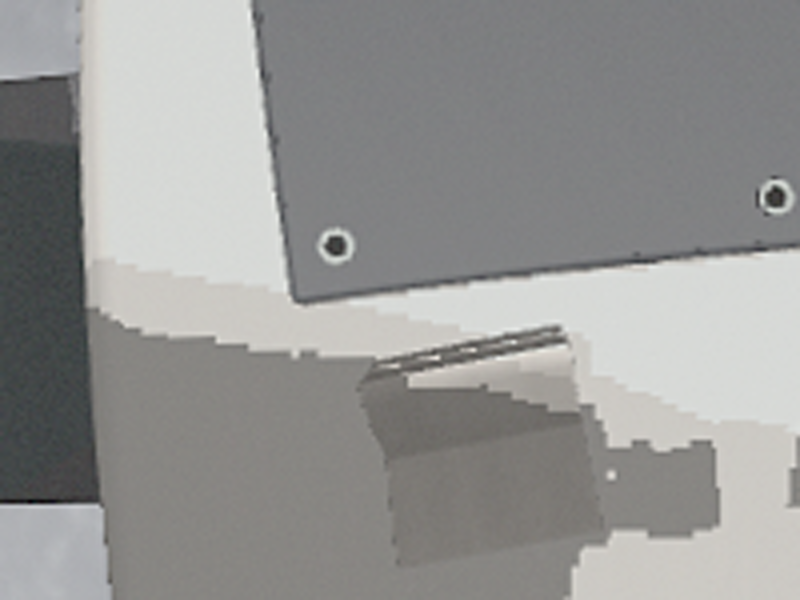

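```bash
python3 - <<'E'
from h import *
f=lambda u,v,z:at('scene',300+u/8,290+v/8,z).round(1)
for p in [(315,403),(432,315),(228,303),(333,208)]: print(f(*p,30))
print('base',f(306,440,0),f(212,320,0))
st,_=load('t1')
g=lambda u,v,z:at('wrist',130+u/4,60+v/4,z,st).round(1)
for p in [(365,380),(570,330),(362,392),(580,420),(605,540),(400,566),(388,458)]: print(p,g(*p,40),g(*p,18),g(*p,0))
E
```

```text
[ 441.3 -442.8   30. ]
[ 493.4 -444.7   30. ]
[ 440.5 -402.2   30. ]
[ 492.2 -399.1   30. ]
base [ 441.6 -445.8    0. ] [ 443.1 -398.     0. ]
(365, 380) [400.3  25.4  40. ] [397.8  21.9  18. ] [395.8  19.    0. ]
(570, 330) [449.8  37.6  40. ] [451.2  35.   18. ] [452.3  32.9   0. ]
(362, 392) [399.5  22.5  40. ] [397.   18.7  18. ] [394.9  15.7   0. ]
(580, 420) [452.5  15.5  40. ] [454.1  11.2  18. ] [455.4   7.7   0. ]
(605, 540) [459.4 -15.1  40. ] [461.5 -21.7  18. ] [463.2 -27.2   0. ]
(400, 566) [407.8 -21.9  40. ] [406.  -29.1  18. ] [404.5 -35.    0. ]
(388, 458) [405.5   6.   40. ] [403.4   1.   18. ] [401.8  -3.2   0. ]
```

Call:
step_arm(targets=[{"fingers":1,"slide":[30,-50,0],"spin":0},{"fingers":1,"slide":[50,-75,0],"spin":0},{"fingers":1,"slide":[50,-75,0],"spin":0},{"fingers":1,"slide":[50,-75,0],"spin":0}])

```text
clock: 1.32
position: [430.8, -74.9, 142.7]
tool_rot: [0.0, 0.707, -0.0, 0.707]
wrist_force: [-0.7, -1.0, -1.0]
opening: 85.3
```

```bash
python3 - <<'E'
from h import *
st,im=shot('t2'); print(st['position'],st['clock'])
g=(255*(im/255.)**0.5).astype('uint8')
cv2.imwrite('pics/t2.png',g[:,:,::-1])
crop(g,180,20,150,112,5,'pics/t2c.png')
E
```

```text
[430.78159964 -74.93361017 142.68280158] 1.325
```

View pics/t2.png

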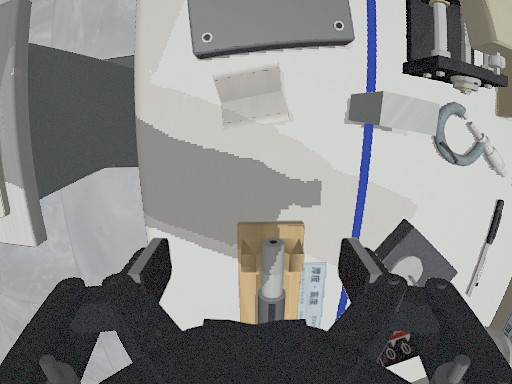

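View pics/t2c.png

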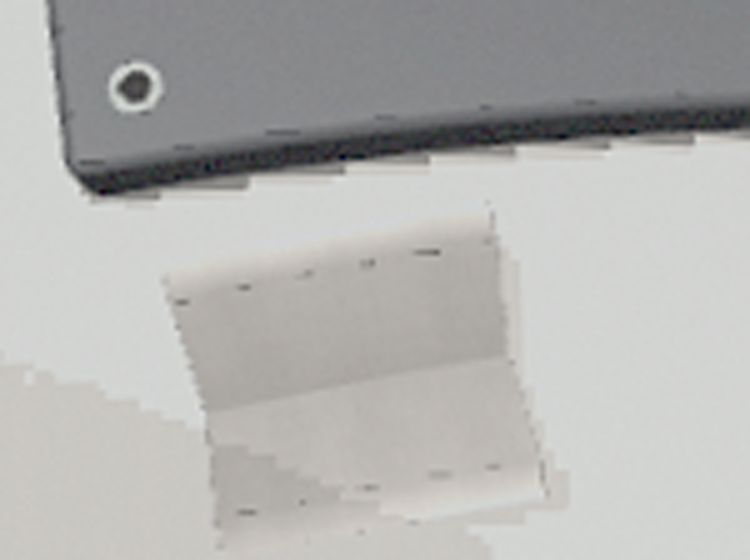

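```bash
python3 - <<'E'
from h import *
st,_=load('t2')
g=lambda u,v,z:at('wrist',180+u/5,20+v/5,z,st)
P=[g(*p,40) for p in [(165,280),(492,212),(545,493),(220,548)]]
for p in P: print(p.round(1))
d=lambda i,j:np.linalg.norm(P[i]-P[j]).round(1)
print(d(0,1),d(3,2),d(0,3),d(1,2)); print('c',np.mean(P,0))
for a,b in [(0,1),(3,2)]: print(np.arctan2(*(P[b]-P[a])[[1,0]]))
a=g(210,410,22);b=g(508,355,22); print('groove',a,b,np.arctan2(b[1]-a[1],b[0]-a[0]))
# plate corners
for p in [(68,160),(50,0)]: print('plate',g(*p,25))
print(at('wrist',352,38,25,st), at('wrist',354,45,0,st),at('wrist',194,54,0,st))
# screws
print(at('wrist',207,37.5,25,st),at('wrist',338.5,25.5,25,st))
# stop top
print('stop', [at('wrist',u,v,75,st).round(1) for u,v in [(385,93),(440,108),(436,133),(378,122)]])
print('shaft end', at('wrist',272,243,44,st), at('wrist',272,300,57,st))
E
```

```text
[399.  22.  40.]
[449.7  32.5  40. ]
[458.3 -12.   40. ]
[407.2 -20.8  40. ]
51.8 51.8 43.5 45.3
c [428.54998682   5.44333178  40.        ]
0.20494991769296883
0.17057091960251983
groove [403.97976125   1.47973103  22.        ] [453.892624    10.77559492  22.        ] 0.1841322531359992
plate [380.46719549  45.21924558  25.        ]
plate [376.94676744  74.39515173  25.        ]
[514.5501625   60.73083742  25.        ] [524.81190744  60.35541002   0.        ] [375.78040602  48.17120705   0.        ]
[391.7497862   57.40793113  25.        ] [502.58858346  70.97945643  25.        ]
stop [array([522.9,  10.7,  75. ]), array([571.9,   4.6,  75. ]), array([569.5, -15. ,  75. ]), array([518.2, -10.4,  75. ])]
shaft end [ 446.29022987 -116.3268839    44.        ] [ 446.96000535 -167.76351794   57.        ]
```

Call:
step_arm(targets=[{"fingers":0.36,"slide":[0,20,-1],"spin":0.17},{"fingers":0.36,"slide":[10,40,-2],"spin":0.34},{"fingers":0.36,"slide":[20,60,-2],"spin":0.52},{"fingers":0.36,"slide":[30,80,-2],"spin":0.7},{"fingers":0.36,"slide":[40,80,-2],"spin":0.88},{"fingers":0.36,"slide":[50,80,-2],"spin":1.06},{"fingers":0.36,"slide":[50,80,-2],"spin":1.24},{"fingers":0.36,"slide":[50,80,-2],"spin":1.386},{"fingers":0.36,"slide":[50,80,-2],"spin":1.386}])

```text
clock: 2.5
position: [428.5, 5.7, 93.0]
tool_rot: [0.451, 0.544, -0.451, 0.545]
wrist_force: [-0.2, -0.3, -0.2]
opening: 58.0
```

```bash
python3 - <<'E'
from h import *
st,im=shot('t3'); print(st['position'],st['clock'],st['joint_positions'],st['opening'])
print(R.from_quat(st['tool_rot']).as_matrix().round(3))
g=(255*(im/255.)**0.6).astype('uint8')
o=g.copy()
for z,c in((40,(255,0,0)),):
    B=proj('wrist',box((428.5,5.5),0.185,52,48,22,40),st)
    for p in B[4:]: cv2.circle(o,tuple(int(x) for x in p),2,c,-1)
cv2.imwrite('pics/t3.png',o[:,:,::-1])
E
```

```text
[428.52244622   5.68911139  92.98265526] 2.5 [-1.83143023e-01  1.55887600e-01 -5.21060148e-01  8.92439641e-01
  1.29970745e-04  2.77129388e+00] 57.97825637885005
[[ 0.001  0.983  0.186]
 [-0.     0.186 -0.983]
 [-1.     0.001  0.   ]]
```

View pics/t3.png

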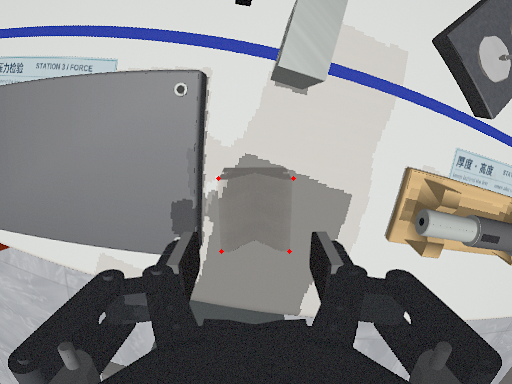

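Call:
step_arm(targets=[{"fingers":0.36,"slide":[30,0,0],"spin":0},{"fingers":0.36,"slide":[50,0,0],"spin":0},{"fingers":0.36,"slide":[60,0,0],"spin":0},{"fingers":0.36,"slide":[60,0,0],"spin":0}], newtons=40)

```text
clock: 3.05
position: [427.9, 5.2, 32.2]
tool_rot: [0.451, 0.545, -0.451, 0.544]
wrist_force: [0.4, 0.5, -0.2]
opening: 58.1
```

Call:
step_arm(targets=[{"fingers":-0.2,"slide":[0,0,0],"spin":0},{"fingers":-0.2,"slide":[0,0,0],"spin":0},{"fingers":-0.2,"slide":[0,0,0],"spin":0},{"fingers":-0.2,"slide":[0,0,0],"spin":0}])

```text
clock: 3.55
position: [428.4, 5.1, 33.0]
tool_rot: [0.452, 0.544, -0.451, 0.544]
wrist_force: [-1.0, 2.0, 7.1]
opening: 47.1
```

```bash
python3 - <<'E'
from h import *
st,im=shot('t4'); print(st['position'],st['clock'],st['opening'])
g=(255*(im/255.)**0.6).astype('uint8')
cv2.imwrite('pics/t4.png',g[:,:,::-1])
E
```

```text
[428.41866098   5.11453371  33.02039179] 3.55 47.13189533244017
```

View pics/t4.png

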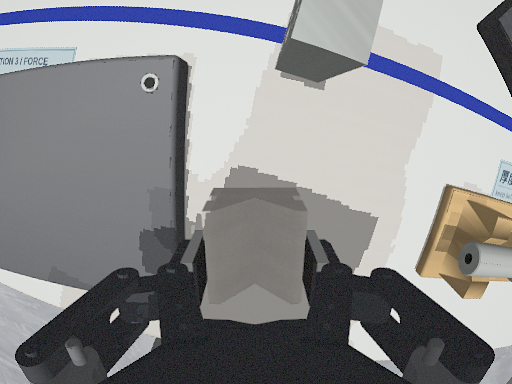

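```bash
cat >> h.py <<'E'
def slide(x,y,z,yaw=None):
    """world target TCP & jaw-axis (tool z) yaw -> slide, spin"""
    st=env.get_state(); Rw=R.from_quat(st['tool_rot']).as_matrix()
    s=Rw.T@(np.array([x,y,z])-np.array(st['position']))
    cy=np.arctan2(Rw[1,2],Rw[0,2]); sp=None if yaw is None else (cy-yaw+np.pi)%(2*np.pi)-np.pi
    print('from',np.round(st['position'],1),'yaw',round(cy,3),'slide',s.round(1),'spin',None if sp is None else round(sp,3),'j6',round(st['joint_positions'][5],2),'t',st['clock'])
E
python3 -c "
from h import *
slide(430,240,95,0.105)"
```

```text
from [428.4   5.1  33. ] yaw -1.386 slide [ -61.9   44.9 -230.6] spin -1.491 j6 2.77 t 3.6
```

Call:
step_arm(targets=[{"fingers":-0.2,"slide":[-30,0,0],"spin":0},{"fingers":-0.2,"slide":[-60,0,0],"spin":0},{"fingers":-0.2,"slide":[-80,10,-50],"spin":-0.17},{"fingers":-0.2,"slide":[-80,20,-100],"spin":-0.34},{"fingers":-0.2,"slide":[-80,30,-150],"spin":-0.52},{"fingers":-0.2,"slide":[-80,40,-190],"spin":-0.7},{"fingers":-0.2,"slide":[-80,45,-230],"spin":-0.88},{"fingers":-0.2,"slide":[-80,45,-230],"spin":-1.06},{"fingers":-0.2,"slide":[-80,45,-230],"spin":-1.24},{"fingers":-0.2,"slide":[-80,45,-230],"spin":-1.42}])

```text
clock: 4.85
position: [429.5, 239.3, 111.9]
tool_rot: [-0.015, 0.707, 0.014, 0.707]
wrist_force: [0.5, -0.6, -6.2]
opening: 46.8
```

Call:
step_arm(targets=[{"fingers":-0.2,"slide":[0,0,0],"spin":-0.071},{"fingers":-0.2,"slide":[0,0,0],"spin":-0.071},{"fingers":-0.2,"slide":[0,0,0],"spin":-0.071}])

```text
clock: 5.22
position: [429.8, 239.2, 112.1]
tool_rot: [-0.037, 0.706, 0.036, 0.706]
wrist_force: [0.4, 0.4, -4.9]
opening: 47.0
```

```bash
python3 - <<'E'
from h import *
st,im=shot('t5'); print(st['position'],st['clock'],st['opening'],st['joint_positions'][5])
g=(255*(im/255.)**0.6).astype('uint8')
cv2.imwrite('pics/t5.png',g[:,:,::-1])
_,im=shot('t5s','scene'); crop(im,140,80,200,150,4,'pics/t5s.png')
E
```

```text
[429.83765884 239.23303482 112.13031226] 5.225 46.97528836078158 1.8046303152470773
```

View pics/t5.png

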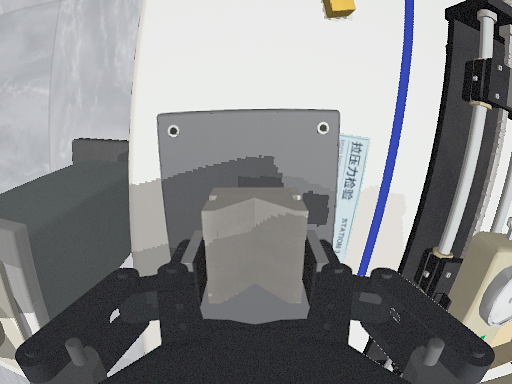

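View pics/t5s.png

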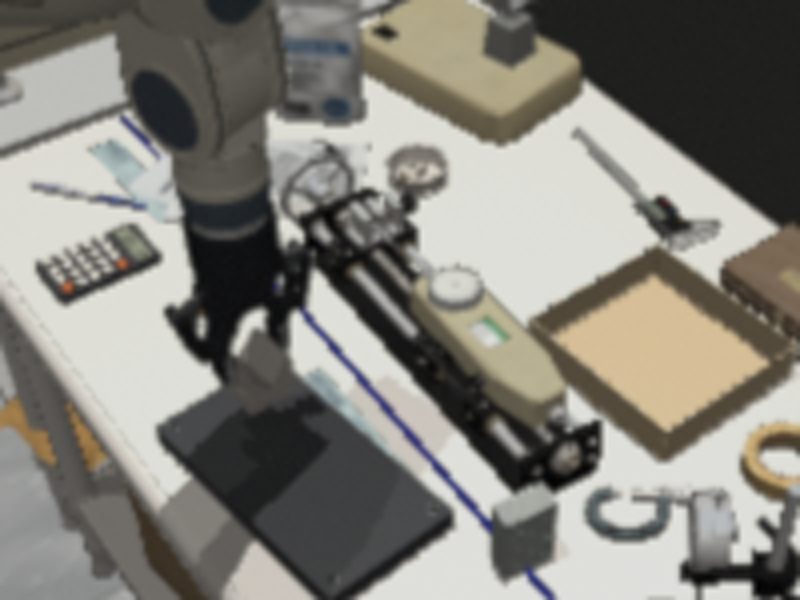

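```bash
python3 - <<'E'
from h import *
st,_=load('t5')
a=at('wrist',158,113,25,st);b=at('wrist',340,111,25,st);print(a,b,np.linalg.norm(b-a),np.arctan2(b[1]-a[1],b[0]-a[0]))
s1=at('wrist',173,131,25,st);s2=at('wrist',323,128,25,st);print(s1,s2,np.arctan2(s2[1]-s1[1],s2[0]-s1[0]))
yw=.105;c=(a+b)/2; print(c-130*np.array([-np.sin(yw),np.cos(yw),0]))
# block in the gripper: top corners. TCP-block bottom: was at z33 w/ bottom 0 -> top at TCP+7
z=st['position'][2]+7
for p in [(213,190),(299,190),(308,255),(202,255),(207,305),(305,305)]: print(p,at('wrist',*p,z,st).round(1))
B=proj('wrist',box(st['position'][:2],.103,48,52,z-18,z),st); print(B.round(0))
slide(429,255,60)
E
```

```text
[350.90587275 300.76741097  25.        ] [486.4840888  315.96246056  25.        ] 136.42705817153492 0.11161013590162379
[363.74803925 287.82246415  25.        ] [475.10503284 301.36096151  25.        ] 0.12098367448681792
[432.31991272 179.08090261  25.        ]
(213, 190) [408.5 273.  119.1]
(299, 190) [446.  277.  119.1]
(308, 255) [455.4 245.5 119.1]
(202, 255) [405.  240.2 119.1]
(207, 305) [408.3 210.1 119.1]
(305, 305) [459.5 215.3 119.1]
[[301. 199.]
 [206. 199.]
 [212. 285.]
 [295. 285.]
 [307. 211.]
 [200. 211.]
 [208. 304.]
 [299. 304.]]
from [429.9 239.3 112.2] yaw 0.104 slide [52.2 15.7  0.7] spin None j6 1.8 t 5.325
```

```bash
python3 -c "
from h import *
slide(424.8,253.6,59,0.112)"
```

```text
from [429.9 239.3 112.2] yaw 0.104 slide [53.2 14.8 -3.6] spin -0.008 j6 1.8 t 5.325
```

Call:
step_arm(targets=[{"fingers":-0.2,"slide":[0,15,-3.5],"spin":-0.008},{"fingers":-0.2,"slide":[25,15,-3.5],"spin":-0.008},{"fingers":-0.2,"slide":[45,15,-3.5],"spin":-0.008},{"fingers":-0.2,"slide":[53,15,-3.5],"spin":-0.008},{"fingers":-0.2,"slide":[53.5,15,-3.5],"spin":-0.008},{"fingers":-0.2,"slide":[54,15,-3.5],"spin":-0.008}])

```text
clock: 6.08
position: [425.3, 254.2, 58.8]
tool_rot: [-0.04, 0.706, 0.04, 0.706]
wrist_force: [-1.1, 0.3, -4.9]
opening: 47.2
```

Call:
step_arm(targets=[{"fingers":-0.2,"slide":[0.7,0,0],"spin":0},{"fingers":-0.2,"slide":[1.4,0,0],"spin":0},{"fingers":-0.2,"slide":[1.4,0,0],"spin":0}])

```text
clock: 6.45
position: [425.2, 254.1, 58.1]
tool_rot: [-0.04, 0.705, 0.04, 0.707]
wrist_force: [-3.2, -1.1, 7.1]
opening: 47.0
```

Call:
step_arm(targets=[{"fingers":0.4,"slide":[0,0,0],"spin":0},{"fingers":0.4,"slide":[0,0,0],"spin":0},{"fingers":0.4,"slide":[0,0,0],"spin":0},{"fingers":0.4,"slide":[-30,0,0],"spin":0},{"fingers":0.4,"slide":[-70,0,0],"spin":0},{"fingers":0.4,"slide":[-110,0,0],"spin":0},{"fingers":0.4,"slide":[-130,20,20],"spin":0},{"fingers":0.4,"slide":[-130,60,40],"spin":0},{"fingers":0.4,"slide":[-130,80,40],"spin":0}])

```text
clock: 7.58
position: [456.4, 339.4, 186.6]
tool_rot: [-0.04, 0.706, 0.04, 0.706]
wrist_force: [-0.3, -0.5, -0.8]
opening: 59.8
```

```bash
python3 - <<'E'
from h import *
st,im=shot('t6'); print(st['position'],st['clock'],st['opening'],st['joint_positions'][5])
g=(255*(im/255.)**0.6).astype('uint8')
cv2.imwrite('pics/t6.png',g[:,:,::-1])
crop(g,200,50,150,112,5,'pics/t6c.png')
_,im=shot('t6s','scene'); crop(im,140,80,200,150,4,'pics/t6s.png')
E
```

```text
[456.38532978 339.38123914 186.62656472] 7.575 59.80799702681761 1.9494648504020309
```

View pics/t6.png

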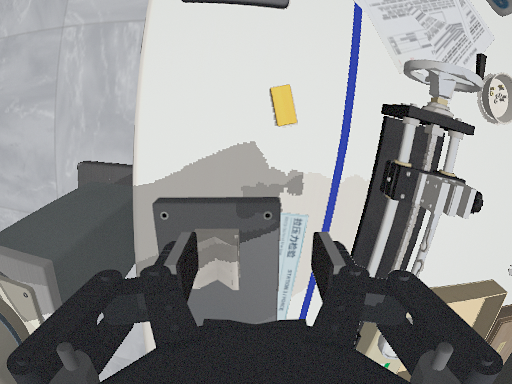

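View pics/t6s.png

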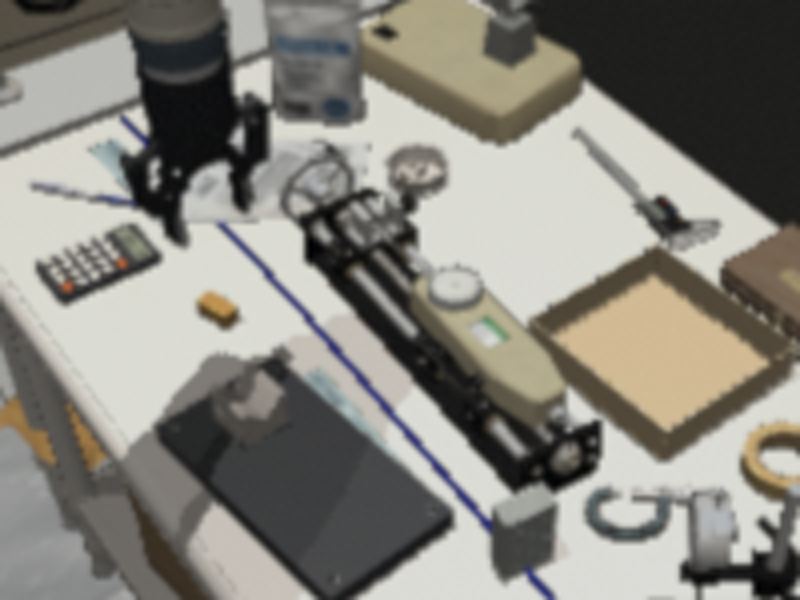

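```bash
python3 - <<'E'
from h import *
st,im=load('t6')
crop(im,254,70,60,70,9,'pics/t6b.png')
E
```

```text
(no output)
```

View pics/t6b.png

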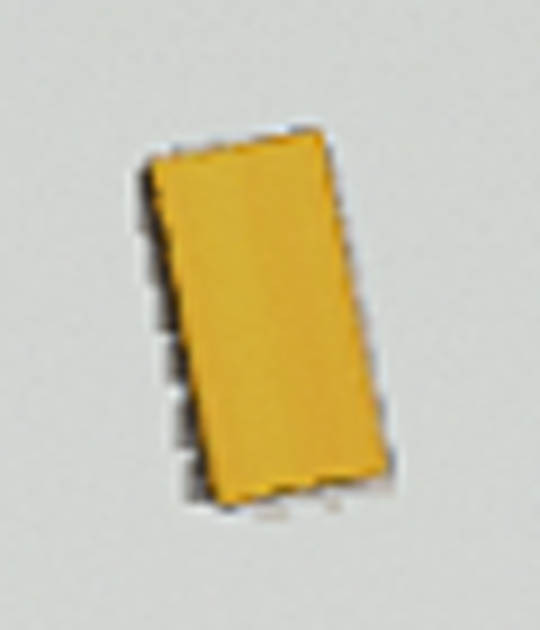

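```bash
python3 - <<'E'
from h import *
st,im=load('t6')
P=[at('wrist',254+u/9,70+v/9,20,st) for u,v in [(150,160),(325,130),(390,472),(220,505)]]
for p in P: print(p.round(1))
d=lambda i,j:np.linalg.norm(P[i]-P[j]).round(1)
print(d(0,1),d(3,2),d(0,3),d(1,2)); c=np.mean(P,0); print('c',c)
for a,b in [(0,1),(3,2),(3,0),(2,1)]: print(np.arctan2(*(P[b]-P[a])[[1,0]]))
slide(c[0],c[1],100,0.31)
E
```

```text
[462.5 432.1  20. ]
[481.2 438.   20. ]
[493.2 400.9  20. ]
[474.8 394.8  20. ]
19.6 19.4 39.3 39.0
c [477.89820452 416.43695501  20.        ]
0.3066311736734047
0.32249137521607285
1.8890533600186217
1.8831968359504134
from [454.9 339.2 186.1] yaw 0.115 slide [86.1 74.1 31.8] spin -0.195 j6 1.95 t 7.675
```

Call:
step_arm(targets=[{"fingers":0.1,"slide":[30,40,18],"spin":-0.1},{"fingers":0.1,"slide":[70,74,32],"spin":-0.2},{"fingers":0.1,"slide":[110,74,32],"spin":-0.2},{"fingers":0.1,"slide":[140,74,32],"spin":-0.2},{"fingers":0.1,"slide":[140,74,32],"spin":-0.2}])

```text
clock: 8.3
position: [477.4, 413.4, 44.7]
tool_rot: [-0.111, 0.7, 0.109, 0.697]
wrist_force: [-0.4, 0.1, 0.9]
opening: 47.0
```

```bash
python3 - <<'E'
from h import *
slide(477.9,416.4,14,.315)
st,im=shot('t7'); cv2.imwrite('pics/t7.png',im[:,:,::-1])
E
```

```text
from [477.4 413.4  44.7] yaw 0.313 slide [30.7  2.8  1.5] spin -0.002 j6 1.84 t 8.3
```

View pics/t7.png

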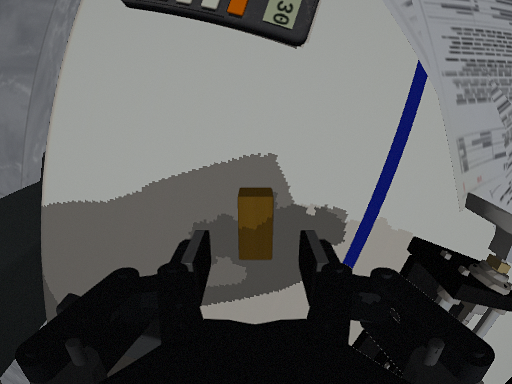

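Call:
step_arm(targets=[{"fingers":0.1,"slide":[20,2.5,0.5],"spin":0},{"fingers":0.1,"slide":[31,2.5,0.5],"spin":0},{"fingers":0.1,"slide":[31,2.5,0.5],"spin":0},{"fingers":-0.8,"slide":[31,2.5,0.5],"spin":0},{"fingers":-0.8,"slide":[31,2.5,0.5],"spin":0},{"fingers":-0.8,"slide":[31,2.5,0.5],"spin":0},{"fingers":-0.8,"slide":[31,2.5,0.5],"spin":0},{"fingers":-0.8,"slide":[31,2.5,0.5],"spin":0}], newtons=30)

```text
clock: 9.35
position: [479.2, 417.8, 16.9]
tool_rot: [-0.11, 0.698, 0.11, 0.699]
wrist_force: [-0.5, -1.3, 5.8]
opening: 19.2
```

```bash
python3 - <<'E'
from h import *
slide(477.9,416.4,14,.315)
st,im=shot('t8'); print(st['opening'],st['wrist_force']);cv2.imwrite('pics/t8.png',im[:,:,::-1])
slide(431.7,192.4,120,.112)
E
```

```text
from [479.2 417.8  16.9] yaw 0.313 slide [ 2.9 -0.9 -1.7] spin -0.002 j6 1.84 t 9.35
19.227075116480144 [-0.5378026  -1.31388529  5.82689455]
from [479.2 417.8  16.9] yaw 0.313 slide [-103.3 -199.8 -114.5] spin 0.201 j6 1.84 t 9.4
```

View pics/t8.png

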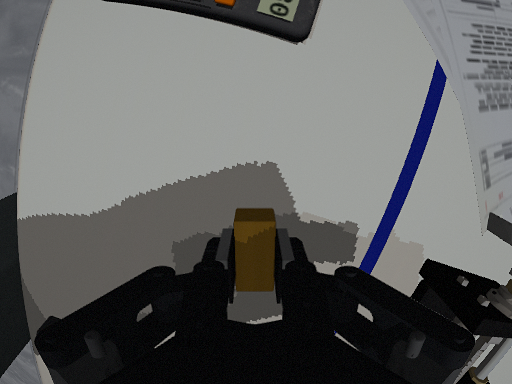

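Call:
step_arm(targets=[{"fingers":-0.8,"slide":[-40,0,0],"spin":0},{"fingers":-0.8,"slide":[-90,-10,-5],"spin":0},{"fingers":-0.8,"slide":[-103,-60,-35],"spin":0.05},{"fingers":-0.8,"slide":[-103,-110,-65],"spin":0.1},{"fingers":-0.8,"slide":[-103,-160,-95],"spin":0.15},{"fingers":-0.8,"slide":[-103,-200,-114.5],"spin":0.2},{"fingers":-0.8,"slide":[-103,-200,-114.5],"spin":0.2},{"fingers":-0.8,"slide":[-103,-200,-114.5],"spin":0.2}])

```text
clock: 10.4
position: [431.9, 192.2, 119.2]
tool_rot: [-0.04, 0.706, 0.04, 0.706]
wrist_force: [0.3, -0.5, -1.1]
opening: 19.2
```

```bash
python3 - <<'E'
from h import *
st,im=shot('t9'); print(st['opening'],st['wrist_force'])
g=(255*(im/255.)**0.6).astype('uint8'); cv2.imwrite('pics/t9.png',g[:,:,::-1])
slide(431.7,192.4,43,.112)
E
```

```text
19.160333101245232 [ 0.32025257 -0.47267978 -1.12587111]
from [431.8 192.6 119. ] yaw 0.114 slide [76.  -0.2 -0.2] spin 0.002 j6 1.7 t 10.45
```

View pics/t9.png

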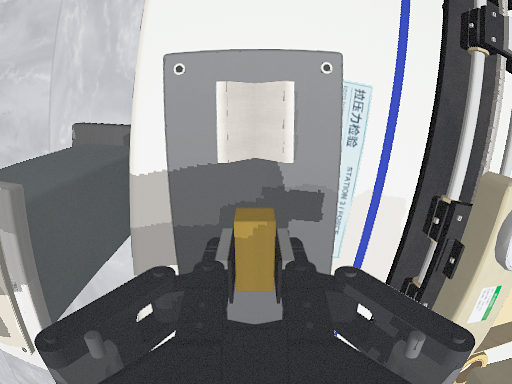

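```bash
python3 - <<'E'
from h import *
st,_=load('t9')
P=[at('wrist',u,v,65,st) for u,v in [(217,81.5),(294.5,81),(293.5,163),(217,163)]]
for p in P: print(p.round(1))
d=lambda i,j:np.linalg.norm(P[i]-P[j]).round(1)
print(d(0,1),d(3,2),d(0,3),d(1,2)); c=np.mean(P,0); print('c',c)
for a,b in [(0,1),(3,2),(3,0),(2,1)]: print(np.arctan2(*(P[b]-P[a])[[1,0]]))
a=at('wrist',163.5,54,25,st);b=at('wrist',342.5,53,25,st);print(a,b,np.linalg.norm(b-a),np.arctan2(b[1]-a[1],b[0]-a[0]))
# right and left edge lines
for u,v in [(176,262),(170,160),(339,160),(335,262)]: print(at('wrist',u,v,25,st))
E
```

```text
[399.5 277.1  65. ]
[446.9 282.9  65. ]
[453.  231.2  65. ]
[404.5 225.7  65. ]
47.8 48.8 51.6 52.0
c [426.0009551  254.22965728  65.        ]
0.12111548169458924
0.11326522964316092
1.6682921639686779
1.6884777077075679
[349.9398174  299.44392362  25.        ] [486.37172335 315.59565552  25.        ] 137.38465491119848 0.1178382889327356
[369.88258338 125.48934439  25.        ]
[362.51979715 216.35052664  25.        ]
[495.27020353 231.4313355   25.        ]
[510.41180101 141.29302818  25.        ]
```

Call:
step_arm(targets=[{"fingers":-0.8,"slide":[40,0.3,0.8],"spin":0},{"fingers":-0.8,"slide":[70,0.3,0.8],"spin":0},{"fingers":-0.8,"slide":[76,0.3,0.8],"spin":0},{"fingers":-0.8,"slide":[76.5,0.3,0.8],"spin":0},{"fingers":-0.8,"slide":[76.5,0.3,0.8],"spin":0}])

```text
clock: 11.08
position: [432.8, 193.1, 43.0]
tool_rot: [-0.04, 0.706, 0.04, 0.706]
wrist_force: [0.1, 1.3, -1.3]
opening: 19.5
```

Call:
step_arm(targets=[{"fingers":-0.8,"slide":[0.6,0,0],"spin":0},{"fingers":-0.8,"slide":[1.2,0,0],"spin":0},{"fingers":-0.8,"slide":[1.2,0,0],"spin":0}])

```text
clock: 11.45
position: [432.6, 192.6, 41.9]
tool_rot: [-0.04, 0.706, 0.04, 0.706]
wrist_force: [-2.3, 0.8, 5.4]
opening: 19.1
```

Contact. Release, lift and head towards the low block (view pose).

Call:
step_arm(targets=[{"fingers":0.0,"slide":[0,0,0],"spin":0},{"fingers":0.0,"slide":[0,0,0],"spin":0},{"fingers":0.0,"slide":[0,0,0],"spin":0},{"fingers":0.0,"slide":[-40,0,0],"spin":0},{"fingers":0.0,"slide":[-90,0,0],"spin":0},{"fingers":0.3,"slide":[-130,-50,0],"spin":0},{"fingers":0.3,"slide":[-130,-80,0],"spin":0},{"fingers":0.3,"slide":[-130,-80,0],"spin":0}])

```text
clock: 12.45
position: [441.6, 111.5, 171.7]
tool_rot: [-0.039, 0.706, 0.039, 0.706]
wrist_force: [-0.2, -1.0, -0.2]
opening: 55.6
```

```bash
python3 - <<'E'
from h import *
st,im=shot('t10'); print(st['opening'],st['wrist_force'])
g=(255*(im/255.)**0.6).astype('uint8'); cv2.imwrite('pics/t10.png',g[:,:,::-1])
slide(467,-350,170,.0)
E
```

```text
55.55291252893451 [-0.18842167 -1.01752199 -0.22614977]
from [441.3 112.3 171.3] yaw 0.111 slide [   1.2 -462.4  -25.6] spin 0.111 j6 1.52 t 12.5
```

View pics/t10.png

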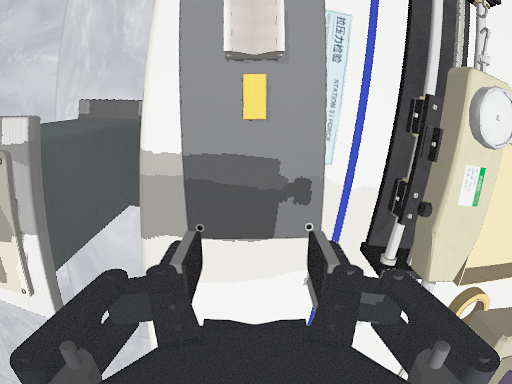

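```bash
python3 - <<'E'
from h import *
st,_=load('t10')
P=[at('wrist',u,v,45,st) for u,v in [(243,75),(266,74),(267,119),(243,119.5)]]
for p in P: print(p.round(1))
print(np.mean(P,0)); a=P[0]-P[3]+P[1]-P[2]; print(np.arctan2(-a[0],a[1]))
slide(467,-422,150,-1.571)
E
```

```text
[421.5 209.6  45. ]
[440.9 212.7  45. ]
[446.2 173.8  45. ]
[425.7 171.1  45. ]
[433.55555842 191.79147382  45.        ]
0.12184760935167764
from [441.3 112.3 171.3] yaw 0.111 slide [  21.2 -533.9  -33.6] spin 1.682 j6 1.52 t 12.5
```

Setting block at (433.5, 192), yaw 0.12: good. On to the low block.

Call:
step_arm(targets=[{"fingers":0.36,"slide":[0,-55,-5],"spin":0.17},{"fingers":0.36,"slide":[0,-110,-10],"spin":0.34},{"fingers":0.36,"slide":[0,-165,-15],"spin":0.52},{"fingers":0.36,"slide":[0,-220,-20],"spin":0.7},{"fingers":0.36,"slide":[0,-275,-25],"spin":0.87},{"fingers":0.36,"slide":[0,-330,-30],"spin":1.05},{"fingers":0.36,"slide":[0,-385,-30],"spin":1.22},{"fingers":0.36,"slide":[0,-440,-33],"spin":1.4},{"fingers":0.36,"slide":[0,-490,-33],"spin":1.56},{"fingers":0.36,"slide":[10,-534,-33],"spin":1.682}])

```text
clock: 13.75
position: [469.6, -422.6, 160.8]
tool_rot: [0.501, 0.499, -0.501, 0.499]
wrist_force: [0.3, -0.2, 0.2]
opening: 58.4
```

Call:
step_arm(targets=[{"fingers":0.36,"slide":[10,0,0],"spin":0},{"fingers":0.36,"slide":[30,0,0],"spin":0},{"fingers":0.36,"slide":[30,0,0],"spin":0}])

```text
clock: 14.12
position: [468.5, -419.3, 129.3]
tool_rot: [0.499, 0.502, -0.499, 0.499]
wrist_force: [0.2, -0.1, -0.4]
opening: 58.0
```

```bash
python3 - <<'E'
from h import *
st,im=shot('t11'); print(st['opening'],st['wrist_force'])
slide(467,-422,150,-1.571)
g=(255*(im/255.)**0.5).astype('uint8'); cv2.imwrite('pics/t11.png',g[:,:,::-1])
crop(g,200,100,120,140,5,'pics/t11c.png')
E
```

```text
58.00336800194454 [ 0.23372758 -0.12058644 -0.41605008]
from [ 468.9 -419.8  130.5] yaw -1.567 slide [-19.5  -1.9   2.2] spin 0.004 j6 2.27 t 14.175
```

View pics/t11.png

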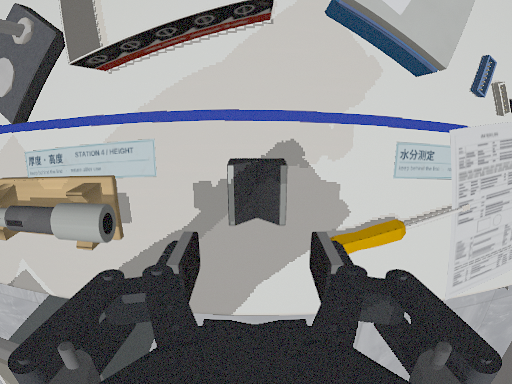

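View pics/t11c.png

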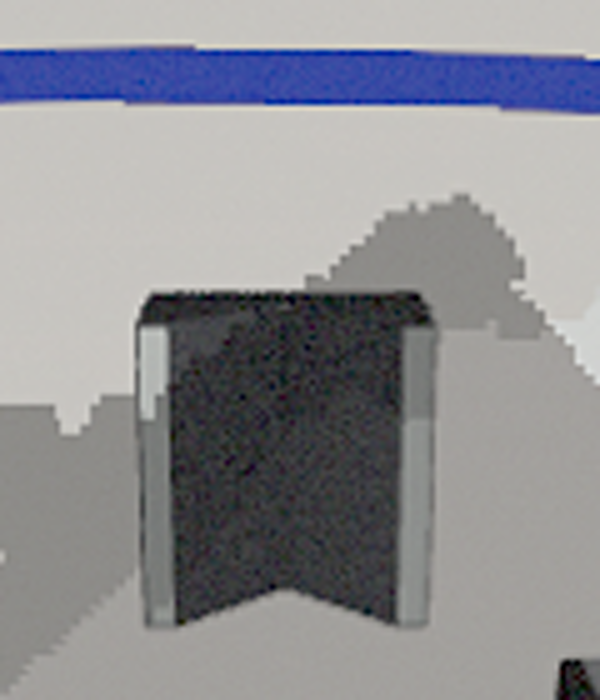

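```bash
python3 - <<'E'
from h import *
st,_=load('t11')
P=[at('wrist',200+u/5,100+v/5,30,st) for u,v in [(137,325),(437,325),(430,628),(147,628)]]
for p in P: print(p.round(1))
d=lambda i,j:np.linalg.norm(P[i]-P[j]).round(1)
print(d(0,1),d(3,2),d(0,3),d(1,2)); c=np.mean(P,0); print('c',c)
a=P[0]-P[3]+P[1]-P[2];yw=np.arctan2(a[1],a[0]); print(yw)
slide(c[0],c[1],26,yw-np.pi/2)
E
```

```text
[ 493.8 -396.6   30. ]
[ 494.1 -444.1   30. ]
[ 442.3 -444.8   30. ]
[ 442.  -397.1   30. ]
47.5 47.7 51.8 51.8
c [ 468.07411532 -420.66290867   30.        ]
0.012118830079920798
from [ 468.9 -419.8  130.5] yaw -1.567 slide [104.5  -0.7   1. ] spin -0.008 j6 2.27 t 14.175
```

Call:
step_arm(targets=[{"fingers":0.36,"slide":[50,-0.5,1],"spin":-0.008},{"fingers":0.36,"slide":[95,-0.5,1],"spin":-0.008},{"fingers":0.36,"slide":[108,-0.5,1],"spin":-0.008},{"fingers":0.36,"slide":[108,-0.5,1],"spin":-0.008},{"fingers":-0.2,"slide":[108,-0.5,1],"spin":-0.008},{"fingers":-0.2,"slide":[108,-0.5,1],"spin":-0.008},{"fingers":-0.2,"slide":[108,-0.5,1],"spin":-0.008},{"fingers":-0.2,"slide":[108,-0.5,1],"spin":-0.008}], newtons=40)

```text
clock: 15.18
position: [469.1, -423.1, 25.3]
tool_rot: [0.498, 0.501, -0.497, 0.504]
wrist_force: [0.8, 0.3, 6.4]
opening: 47.1
```

```bash
python3 - <<'E'
from h import *
st,im=shot('t12'); print(st['opening'],st['wrist_force'])
slide(439.9,60,150,.113)
g=(255*(im/255.)**0.5).astype('uint8'); cv2.imwrite('pics/t12.png',g[:,:,::-1])
E
```

```text
47.0800845119175 [0.81422157 0.32560499 6.42353853]
from [ 469.1 -423.1   25.4] yaw -1.561 slide [-125.8  -24.  -483. ] spin -1.674 j6 2.26 t 15.225
```

View pics/t12.png

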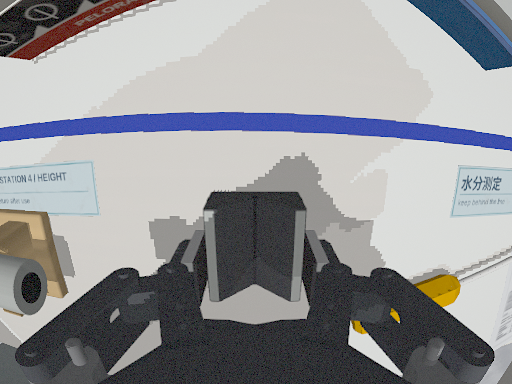

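Call:
step_arm(targets=[{"fingers":-0.2,"slide":[-40,0,0],"spin":0},{"fingers":-0.2,"slide":[-90,0,-10],"spin":0},{"fingers":-0.2,"slide":[-125,-3,-60],"spin":-0.17},{"fingers":-0.2,"slide":[-125,-6,-115],"spin":-0.35},{"fingers":-0.2,"slide":[-125,-9,-170],"spin":-0.53},{"fingers":-0.2,"slide":[-125,-12,-225],"spin":-0.71},{"fingers":-0.2,"slide":[-125,-15,-280],"spin":-0.89},{"fingers":-0.2,"slide":[-125,-18,-335],"spin":-1.06},{"fingers":-0.2,"slide":[-125,-21,-390],"spin":-1.24},{"fingers":-0.2,"slide":[-125,-24,-445],"spin":-1.42}])

```text
clock: 16.48
position: [439.5, 23.9, 149.0]
tool_rot: [0.048, 0.705, -0.048, 0.706]
wrist_force: [0.7, -0.7, -2.8]
opening: 47.2
```

```bash
python3 -c "
from h import *
slide(439.9,132,100,.113)"
```

```text
from [439.5  23.9 149. ] yaw -0.135 slide [ 49.  107.2 -14.3] spin -0.248 j6 1.57 t 16.475
```

Call:
step_arm(targets=[{"fingers":-0.2,"slide":[0,50,-7],"spin":-0.15},{"fingers":-0.2,"slide":[20,95,-13],"spin":-0.248},{"fingers":-0.2,"slide":[49,107,-14.3],"spin":-0.248},{"fingers":-0.2,"slide":[49,107,-14.3],"spin":-0.248},{"fingers":-0.2,"slide":[49,107,-14.3],"spin":-0.248}])

```text
clock: 17.1
position: [441.1, 129.9, 100.2]
tool_rot: [-0.038, 0.706, 0.038, 0.706]
wrist_force: [0.3, -0.9, -3.8]
opening: 47.1
```

```bash
python3 - <<'E'
from h import *
st,im=shot('t13'); print(st['opening'],st['wrist_force'])
g=(255*(im/255.)**0.6).astype('uint8'); cv2.imwrite('pics/t13.png',g[:,:,::-1])
slide(439.9,132,51,.113)
E
```

```text
47.082062657645785 [ 0.30424588 -0.88746969 -3.78183198]
from [441.4 129.7 100.4] yaw 0.106 slide [49.4  2.5 -1.3] spin -0.007 j6 1.57 t 17.15
```

View pics/t13.png

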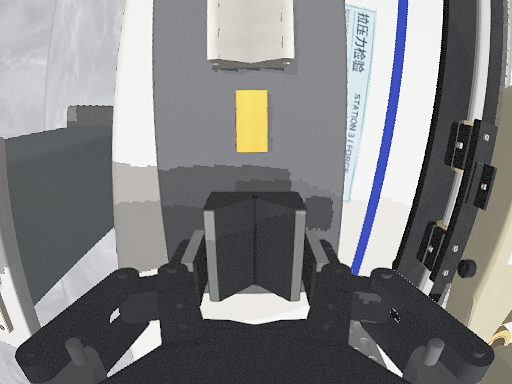

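Call:
step_arm(targets=[{"fingers":-0.2,"slide":[25,3.5,-1.3],"spin":-0.007},{"fingers":-0.2,"slide":[42,3.5,-1.3],"spin":-0.007},{"fingers":-0.2,"slide":[48.5,3.5,-1.3],"spin":-0.007},{"fingers":-0.2,"slide":[49.4,3.5,-1.3],"spin":-0.007},{"fingers":-0.2,"slide":[49.4,3.5,-1.3],"spin":-0.007}])

```text
clock: 17.77
position: [439.6, 133.5, 50.5]
tool_rot: [-0.04, 0.706, 0.04, 0.706]
wrist_force: [1.3, 0.8, -3.5]
opening: 46.8
```

Call:
step_arm(targets=[{"fingers":-0.2,"slide":[0.6,0,0],"spin":0},{"fingers":-0.2,"slide":[1.2,0,0],"spin":0},{"fingers":-0.2,"slide":[1.2,0,0],"spin":0}])

```text
clock: 18.15
position: [439.6, 133.5, 50.3]
tool_rot: [-0.04, 0.705, 0.04, 0.707]
wrist_force: [-4.8, -2.8, 15.0]
opening: 47.3
```

Call:
step_arm(targets=[{"fingers":0.4,"slide":[-0.8,0,0],"spin":0},{"fingers":0.4,"slide":[-0.8,0,0],"spin":0},{"fingers":0.4,"slide":[-0.8,0,0],"spin":0},{"fingers":0.4,"slide":[-40,0,0],"spin":0},{"fingers":0.4,"slide":[-90,0,0],"spin":0},{"fingers":0.4,"slide":[-120,-50,0],"spin":0},{"fingers":0.4,"slide":[-120,-80,0],"spin":0},{"fingers":0.4,"slide":[-120,-80,0],"spin":0},{"fingers":0.4,"slide":[-120,-80,0],"spin":0}])

```text
clock: 19.27
position: [447.9, 54.4, 168.3]
tool_rot: [-0.04, 0.706, 0.04, 0.706]
wrist_force: [-0.4, 0.7, 0.3]
opening: 59.7
```

```bash
python3 - <<'E'
from h import *
st,im=shot('t14'); print(st['position'],st['clock'])
g=(255*(im/255.)**0.6).astype('uint8'); cv2.imwrite('pics/t14.png',g[:,:,::-1])
crop(g,180,0,150,192,4,'pics/t14c.png')
E
```

```text
[447.88935911  54.38707978 168.30762193] 19.275
```

View pics/t14.png

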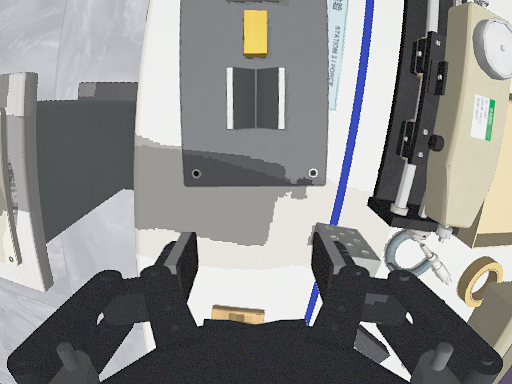

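View pics/t14c.png

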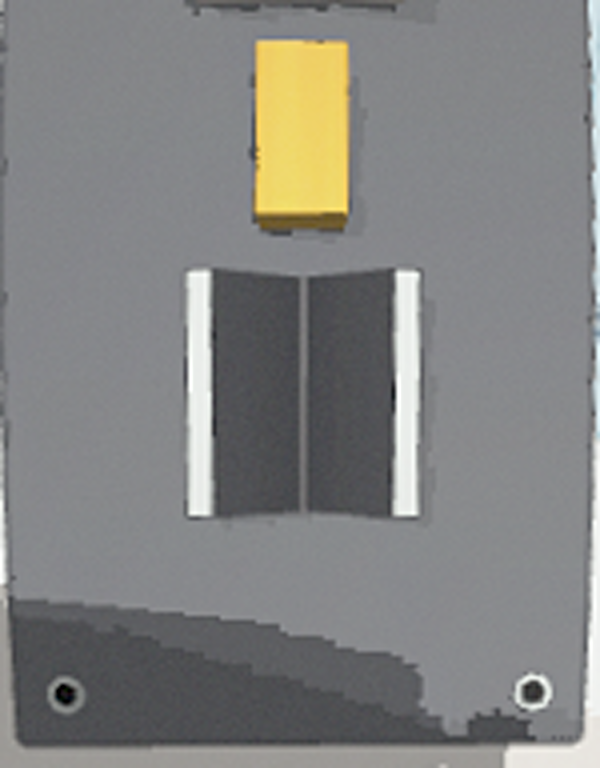

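```bash
python3 - <<'E'
from h import *
st,_=load('t14')
def q(pts,z):
    P=[at('wrist',180+u/4,v/4,z,st) for u,v in pts]
    c=np.mean(P,0); a=P[0]-P[3]+P[1]-P[2]; print(c.round(1),'yaw',np.arctan2(-a[0],a[1]).round(3),[np.linalg.norm(P[i]-P[(i+1)%4]).round(1) for i in range(4)])
q([(187,269),(421,269),(419,517),(188,517)],55)
q([(256,41),(349,41),(348,213),(257,213)],45)
a=at('wrist',180+20/4,745/4,25,st);b=at('wrist',180+580/4,742/4,25,st);print(a,b,np.linalg.norm(a-b),np.arctan2(b[1]-a[1],b[0]-a[0]))
slide(447,-210,170,0)
E
```

```text
[440.5 133.4  55. ] yaw 0.112 [np.float64(47.4), np.float64(51.5), np.float64(47.5), np.float64(51.4)]
[433.6 191.9  45. ] yaw 0.114 [np.float64(19.8), np.float64(39.5), np.float64(19.1), np.float64(39.5)]
[381.35978367  43.78250281  25.        ] [516.89345052  60.08891555  25.        ] 136.51107627645604 0.11973711268976353
from [447.8  54.7 168.3] yaw 0.114 slide [  -1.8 -262.9  -31. ] spin 0.114 j6 1.39 t 19.325
```

Call:
step_arm(targets=[{"fingers":0.36,"slide":[0,-60,-7],"spin":0.05},{"fingers":0.36,"slide":[0,-120,-14],"spin":0.1},{"fingers":0.36,"slide":[0,-180,-21],"spin":0.114},{"fingers":0.36,"slide":[0,-240,-28],"spin":0.114},{"fingers":0.36,"slide":[0,-300,-33],"spin":0.114},{"fingers":0.36,"slide":[0,-310,-33],"spin":0.114},{"fingers":0.36,"slide":[0,-310,-33],"spin":0.114}])

```text
clock: 20.2
position: [450.7, -257.1, 168.0]
tool_rot: [0.001, 0.707, 0.0, 0.707]
wrist_force: [-0.9, 1.0, 0.3]
opening: 58.1
```

```bash
python3 - <<'E'
from h import *
st,im=shot('t15'); print(st['position'],st['clock'])
g=(255*(im/255.)**0.7).astype('uint8'); cv2.imwrite('pics/t15.png',g[:,:,::-1])
crop(g,190,60,130,190,4,'pics/t15c.png')
E
```

```text
[ 450.65110447 -257.12102731  167.95678132] 20.2
```

View pics/t15.png

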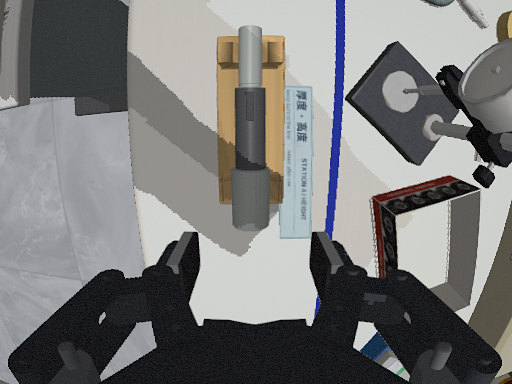

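View pics/t15c.png

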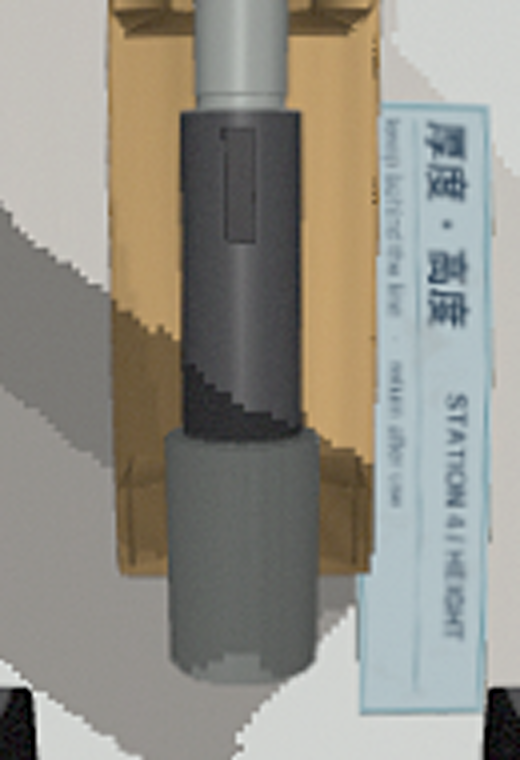

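```bash
python3 - <<'E'
from h import *
st,_=load('t15')
g=lambda u,v,z:at('wrist',190+u/4,60+v/4,z,st)
for a,b in [((180,113),(300,113)),((183,425),(302,425)),((166,440),(320,440)),((170,650),(316,650))]:
    A=g(*a,44);B=g(*b,44);print(A.round(1),B.round(1),((A+B)/2).round(1),np.linalg.norm(A-B).round(1))
print('step top z57',g(240,111,57),'thick step z61',g(240,430,61))
print('thick end', g(240,683,44-14)); print('thin end z54',at('wrist',249,26,54,st))
E
```

```text
[ 434.5 -168.8   44. ] [ 459.8 -168.9   44. ] [ 447.1 -168.9   44. ] 25.4
[ 434.5 -236.7   44. ] [ 460.6 -236.7   44. ] [ 447.6 -236.7   44. ] 26.1
[ 430.7 -240.    44. ] [ 464.6 -240.    44. ] [ 447.7 -240.    44. ] 33.8
[ 430.6 -289.6   44. ] [ 464.4 -289.5   44. ] [ 447.5 -289.6   44. ] 33.8
step top z57 [ 447.35623388 -169.41990609   57.        ] thick step z61 [ 447.303467   -234.35255066   61.        ]
thick end [ 446.55065533 -304.01253727   30.        ]
thin end z54 [ 446.46584677 -116.45645767   54.        ]
```

Call:
step_arm(targets=[{"fingers":0.36,"slide":[30,30,-2],"spin":0},{"fingers":0.36,"slide":[70,44,-3.4],"spin":0},{"fingers":0.36,"slide":[80,44,-3.4],"spin":0},{"fingers":0.36,"slide":[80,44,-3.4],"spin":0}], newtons=60)

```text
clock: 20.75
position: [447.6, -213.0, 89.0]
tool_rot: [-0.001, 0.707, 0.001, 0.707]
wrist_force: [0.1, -0.6, -0.0]
opening: 57.8
```

```bash
python3 - <<'E'
from h import *
st,im=shot('t16'); cv2.imwrite('pics/t16.png',im[:,:,::-1])
slide(447.4,-213,37,0.003)
E
```

```text
from [ 447.9 -213.7   89.6] yaw 0.001 slide [52.6  0.7 -0.6] spin -0.002 j6 0.96 t 20.8
```

View pics/t16.png

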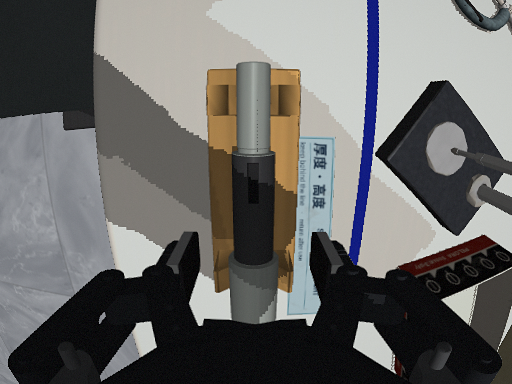

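Call:
step_arm(targets=[{"fingers":0.36,"slide":[35,0.5,-0.5],"spin":0},{"fingers":0.36,"slide":[52.5,0.5,-0.5],"spin":0},{"fingers":0.36,"slide":[52.5,0.5,-0.5],"spin":0},{"fingers":-0.7,"slide":[52.5,0.5,-0.5],"spin":0},{"fingers":-0.7,"slide":[52.5,0.5,-0.5],"spin":0},{"fingers":-0.7,"slide":[52.5,0.5,-0.5],"spin":0},{"fingers":-0.7,"slide":[52.5,0.5,-0.5],"spin":0},{"fingers":-0.7,"slide":[52.5,0.5,-0.5],"spin":0}], newtons=60)

```text
clock: 21.8
position: [446.8, -213.7, 37.5]
tool_rot: [-0.001, 0.707, -0.001, 0.707]
wrist_force: [-4.1, -0.0, 8.5]
opening: 24.4
```

```bash
python3 - <<'E'
from h import *
st,im=shot('t17'); cv2.imwrite('pics/t17.png',im[:,:,::-1])
slide(447.4,-213,37,0.003); print(st['wrist_force'],st['torque'])
slide(434.3,184.9,150,.117)
E
```

```text
from [ 446.8 -213.7   37.5] yaw -0.0 slide [0.5 0.7 0.6] spin -0.003 j6 0.96 t 21.85
[-4.06615257 -0.02298541  8.48841283] [-0.13855424  0.90205859  0.09844231]
from [ 446.8 -213.7   37.5] yaw -0.0 slide [-113.2  398.4  -12.5] spin -0.117 j6 0.96 t 21.85
```

View pics/t17.png

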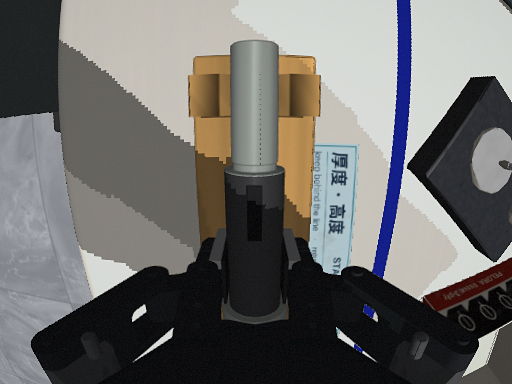

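Call:
step_arm(targets=[{"fingers":-0.7,"slide":[-20,0,0],"spin":0},{"fingers":-0.7,"slide":[-60,0,0],"spin":0},{"fingers":-0.7,"slide":[-105,30,-1],"spin":0},{"fingers":-0.7,"slide":[-113,85,-3],"spin":0},{"fingers":-0.7,"slide":[-113,140,-5],"spin":-0.03},{"fingers":-0.7,"slide":[-113,195,-7],"spin":-0.06},{"fingers":-0.7,"slide":[-113,250,-9],"spin":-0.09},{"fingers":-0.7,"slide":[-113,305,-11],"spin":-0.117},{"fingers":-0.7,"slide":[-113,360,-12],"spin":-0.117},{"fingers":-0.7,"slide":[-113,390,-12],"spin":-0.117}])

```text
clock: 23.1
position: [433.9, 179.3, 149.3]
tool_rot: [-0.042, 0.706, 0.042, 0.706]
wrist_force: [0.4, -0.1, -5.6]
opening: 24.3
```

Call:
step_arm(targets=[{"fingers":-0.7,"slide":[0,8,0],"spin":0},{"fingers":-0.7,"slide":[0,8,0],"spin":0},{"fingers":-0.7,"slide":[0,8,0],"spin":0}])

```text
clock: 23.48
position: [433.7, 184.0, 149.1]
tool_rot: [-0.041, 0.706, 0.041, 0.706]
wrist_force: [0.1, -0.1, -6.1]
opening: 23.9
```

```bash
python3 - <<'E'
from h import *
st,im=shot('t18'); g=(255*(im/255.)**0.6).astype('uint8'); cv2.imwrite('pics/t18.png',g[:,:,::-1])
print(st['wrist_force'],st['torque'],st['opening'])
slide(434.3,184.4,75,.117)
st,im=shot('t18s','side'); crop(im,150,100,160,120,5,'pics/t18s.png')
E
```

```text
[ 0.14054114 -0.11685809 -6.10385248] [-0.00504138 -0.02590732 -0.02838323] 23.874318229072372
from [433.8 183.9 149.1] yaw 0.116 slide [74.1  0.5  0.5] spin -0.001 j6 1.68 t 23.525
```

View pics/t18.png

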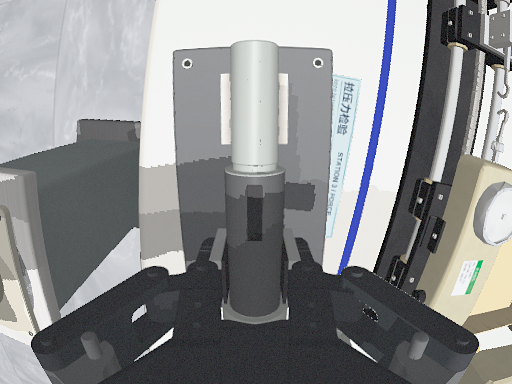

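View pics/t18s.png

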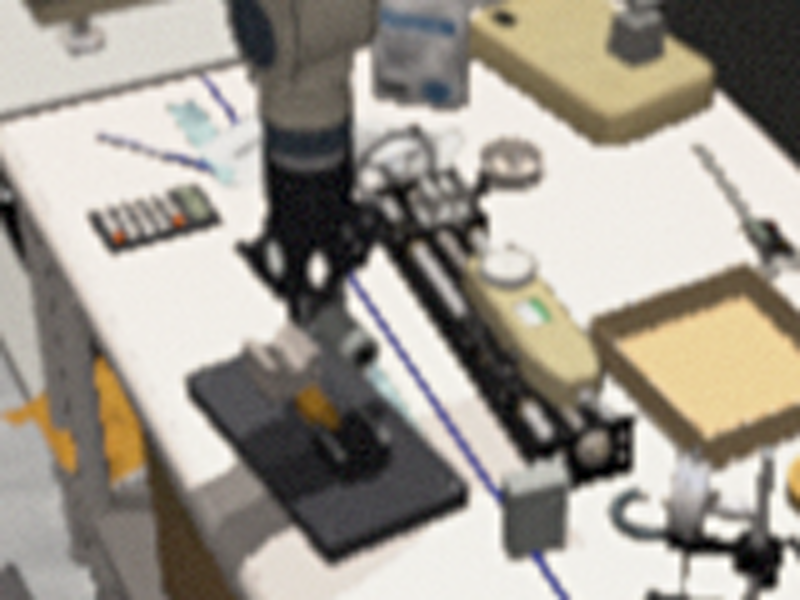

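Call:
step_arm(targets=[{"fingers":-0.7,"slide":[30,0.5,0.5],"spin":0},{"fingers":-0.7,"slide":[60,0.5,0.5],"spin":0},{"fingers":-0.7,"slide":[80,0.5,0.5],"spin":0},{"fingers":-0.7,"slide":[88,0.5,0.5],"spin":0},{"fingers":-0.7,"slide":[90,0.5,0.5],"spin":0},{"fingers":-0.7,"slide":[90,0.5,0.5],"spin":0}])

```text
clock: 24.32
position: [434.5, 185.3, 59.7]
tool_rot: [-0.041, 0.706, 0.041, 0.706]
wrist_force: [-0.6, 0.5, -5.1]
opening: 24.2
```

Call:
step_arm(targets=[{"fingers":-0.7,"slide":[2,-0.5,0],"spin":0},{"fingers":-0.7,"slide":[3.5,-0.5,0],"spin":0},{"fingers":-0.7,"slide":[4.3,-0.5,0],"spin":0},{"fingers":-0.7,"slide":[4.3,-0.5,0],"spin":0}])

```text
clock: 24.82
position: [434.6, 184.3, 55.7]
tool_rot: [-0.042, 0.705, 0.041, 0.706]
wrist_force: [-4.0, -5.7, 8.1]
opening: 24.2
```

```bash
python3 - <<'E'
from h import *
st,im=shot('t19'); g=(255*(im/255.)**0.6).astype('uint8'); cv2.imwrite('pics/t19.png',g[:,:,::-1])
print(st['wrist_force'],st['torque'],st['opening'],st['position'])
E
```

```text
[-3.96004544 -5.74665989  8.1381723 ] [-1.07056055  0.58324009 -0.11319279] 24.16165395322533 [434.63350612 184.32481172  55.70465147]
```

View pics/t19.png

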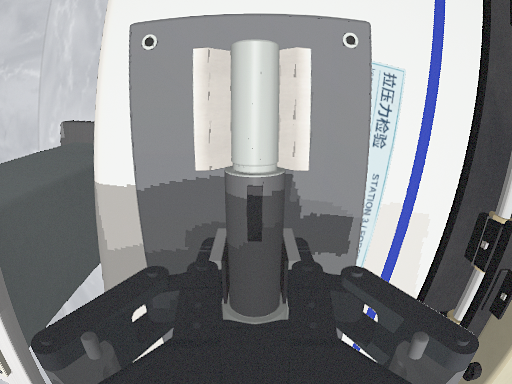

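Call:
step_arm(targets=[{"fingers":-0.1,"slide":[0,0,0],"spin":0},{"fingers":-0.1,"slide":[0,0,0],"spin":0},{"fingers":-0.1,"slide":[0,0,0],"spin":0},{"fingers":-0.1,"slide":[0,0,0],"spin":0}])

```text
clock: 25.38
position: [434.3, 185.0, 54.8]
tool_rot: [-0.041, 0.706, 0.041, 0.706]
wrist_force: [0.4, 0.2, 0.2]
opening: 37.9
```

```bash
python3 - <<'E'
from h import *
st,im=shot('t20'); g=(255*(im/255.)**0.6).astype('uint8'); cv2.imwrite('pics/t20.png',g[:,:,::-1])
print(st['wrist_force'],st['torque'],st['opening'],st['position'])
E
```

```text
[0.36631528 0.20738594 0.20640508] [-0.02868616  0.00585961 -0.02008219] 37.88079050332447 [434.31429593 185.02547775  54.77927867]
```

View pics/t20.png

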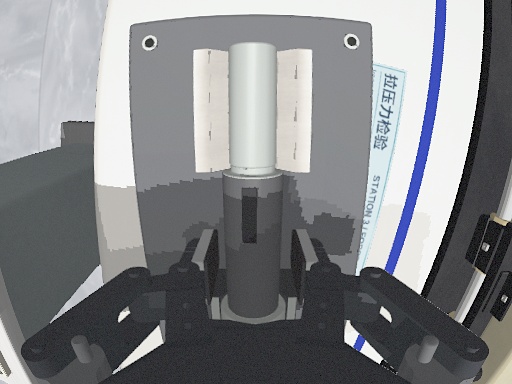

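Call:
step_arm(targets=[{"fingers":0.2,"slide":[-30,0,0],"spin":0},{"fingers":0.3,"slide":[-80,0,0],"spin":0},{"fingers":0.36,"slide":[-120,-30,0],"spin":0},{"fingers":0.36,"slide":[-130,-80,0],"spin":0},{"fingers":0.36,"slide":[-130,-130,0],"spin":0},{"fingers":0.36,"slide":[-130,-130,0],"spin":0},{"fingers":0.36,"slide":[-130,-130,0],"spin":0}])

```text
clock: 26.3
position: [449.3, 55.8, 184.7]
tool_rot: [-0.041, 0.706, 0.041, 0.706]
wrist_force: [-0.7, -0.1, 0.5]
opening: 58.0
```

```bash
python3 - <<'E'
from h import *
st,im=shot('t21'); print(st['position'],st['clock'])
g=(255*(im/255.)**0.6).astype('uint8'); cv2.imwrite('pics/t21.png',g[:,:,::-1])
crop(g,180,0,150,192,4,'pics/t21c.png')
E
```

```text
[449.3272097   55.80775321 184.69508339] 26.3
```

View pics/t21.png

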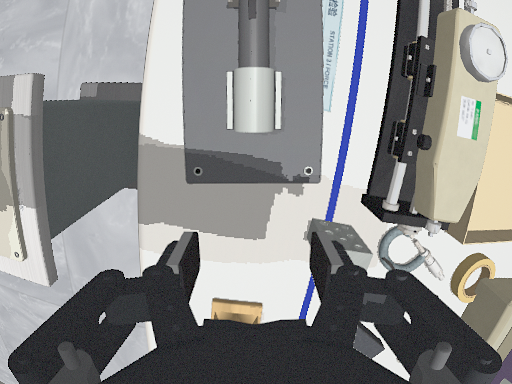

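View pics/t21c.png

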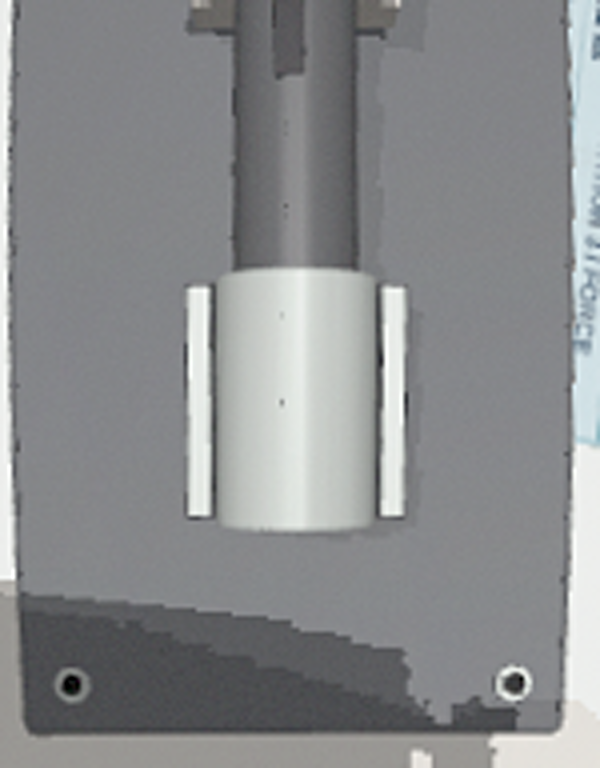

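```bash
python3 - <<'E'
from h import *
st,_=load('t21')
g=lambda u,v,z:at('wrist',180+u/4,v/4,z,st)
P=[g(*p,55) for p in [(185,287),(408,287),(405,517),(187,517)]]; print('low c',np.mean(P,0))
print('shaft end sides z61', (g(218,520,61)+g(376,520,61))/2, 'end top z78', g(297,529,78),'z70',g(297,529,70), 'step z78',g(297,268,78))
A=(g(218,290,61)+g(380,290,61))/2;B=(g(218,500,61)+g(376,500,61))/2;print(A,B,np.arctan2(-(A-B)[0],(A-B)[1]))
E=(g(233,250,61)+g(357,250,61))/2;F=(g(236,60,61)+g(356,60,61))/2;print(E,F)
print('stop',[at('wrist',u,v,75,st).round(1) for u,v in [(308,220),(358,222),(375,247)]])
E
```

```text
low c [440.40982463 133.18225081  55.        ]
shaft end sides z61 [443.56714272 107.65688513  61.        ] end top z78 [443.64974314 107.03944504  78.        ] z70 [443.72166996 106.38568931  70.        ] step z78 [437.54280119 159.21453028  78.        ]
[438.21917268 156.98459746  61.        ] [443.06541582 111.94450101  61.        ] 0.10718604168145808
[436.37010826 165.51632305  61.        ] [431.55280937 208.4469913   61.        ]
stop [array([499.5,  36.8,  75. ]), array([546.8,  39.5,  75. ]), array([571.2,  15.6,  75. ])]
```

```bash
python3 - <<'E'
from h import *
st,im=load('t14')
print('mic ring left',at('wrist',386,250,8,st),'stage end z50',at('wrist',372,200,50,st), at('wrist',445,235,50,st))
st,im=load('t2')
print('mic ring left',at('wrist',437,125,8,st),'stage end left low',at('wrist',404,68,30,st),at('wrist',412,58,60,st),'bottom right',at('wrist',500,88,30,st))
print('stand',[at('wrist',u,v,15,st).round() for u,v in [(405,220),(345,285),(455,270)]])
st,im=load('t15')
print('stand',[at('wrist',u,v,15,st).round() for u,v in [(392,40),(346,98),(420,165)]])
st,im=load('t1'); crop(im,300,80,200,150,4,'pics/a.png')
_,im=shot('sc3','scene'); crop(im,240,150,130,100,6,'pics/b.png')
E
```

```text
mic ring left [612.56958158 -12.51931277   8.        ] stage end z50 [558.17086968  57.65658636  50.        ] [658.545873    28.18832613  50.        ]
mic ring left [616.73155516 -10.47218219   8.        ] stage end left low [562.62469116  38.47696817  30.        ] [553.9544853   42.46420457  60.        ] bottom right [688.36232255  38.33024836  30.        ]
stand [array([ 586., -109.,   15.]), array([ 529., -183.,   15.]), array([ 677., -179.,   15.])]
stand [array([ 590., -108.,   15.]), array([ 540., -174.,   15.]), array([ 631., -238.,   15.])]
```

View pics/b.png

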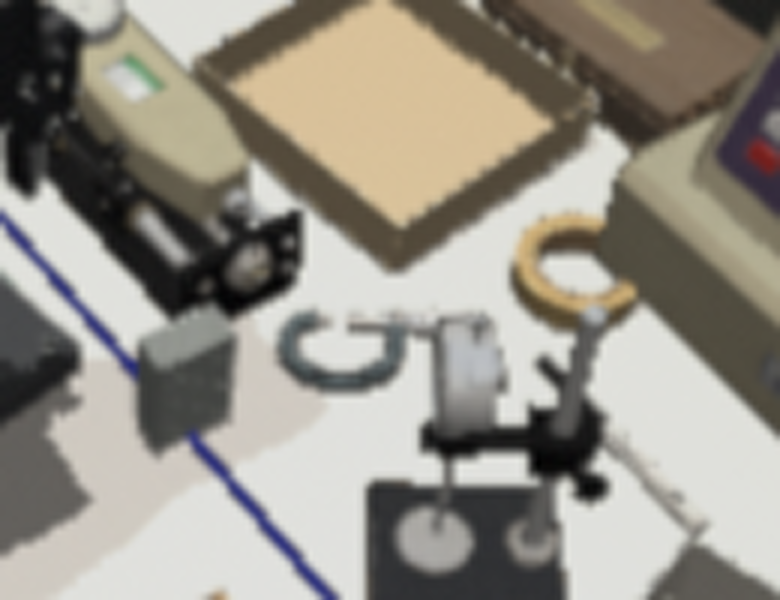

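```bash
python3 -c "
from h import *
slide(490,-60,185,0)"
```

```text
from [449.2  56.6 184.7] yaw 0.118 slide [  -0.4 -120.6   26.8] spin 0.118 j6 1.39 t 26.4
```

Call:
step_arm(targets=[{"fingers":0.45,"slide":[0,-50,12],"spin":0.1},{"fingers":0.45,"slide":[0,-100,24],"spin":0.118},{"fingers":0.45,"slide":[0,-121,27],"spin":0.118},{"fingers":0.45,"slide":[0,-121,27],"spin":0.118},{"fingers":0.45,"slide":[0,-121,27],"spin":0.118}])

```text
clock: 27.02
position: [490.1, -60.0, 184.6]
tool_rot: [0.0, 0.707, 0.0, 0.707]
wrist_force: [0.1, -0.8, 0.4]
opening: 62.3
```

```bash
python3 - <<'E'
from h import *
st,im=shot('t22'); print(st['position'],st['clock'])
g=(255*(im/255.)**0.6).astype('uint8'); cv2.imwrite('pics/t22.png',g[:,:,::-1])
crop(g,270,90,130,100,6,'pics/t22c.png')
E
```

```text
[490.09694555 -59.97500538 184.62750381] 27.025
```

View pics/t22.png

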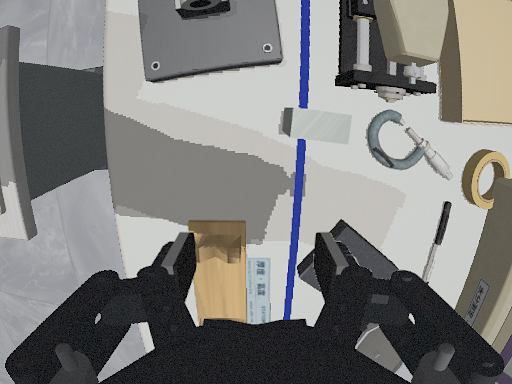

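```bash
python3 - <<'E'
from h import *
st,im=load('t22')
gray=cv2.cvtColor(im,cv2.COLOR_RGB2GRAY)
for v in range(100,152,3): print(v,' '.join('%3d'%x for x in gray[v,276:366:2]))
c=np.array([[293,108],[351,114],[349,143],[290,137]],np.float32).reshape(-1,1,2)
c2=cv2.cornerSubPix(gray,c.copy(),(4,4),(-1,-1),(3,50,.01)).reshape(-1,2); print(c2)
for C in (c.reshape(-1,2),c2):
    P=[at('wrist',u,v,75,st) for u,v in C]; print(np.round(P,1)[:,:2].tolist(),np.mean(P,0).round(1),[np.linalg.norm(P[i]-P[(i+1)%4]).round(1) for i in range(4)])
E
```

```text
100 180 180 181 181 181 181 180 180 180 181 181 193  30  34  29  31 140 180 181 179 181 180 181 180 180 181 180 181 181 180 179 180 180 180 181 181 180 181 179 181 180 180 181 180 180
103 180 181 181 181 181 180 182 181 181 180 181 191  24  32  32  25 167 182 179 181 180 181 180 180 180 181 179 181 181 181 180 180 180 181 182 180 180 180 180 180 180 179 180 180 178
106 180 180 181 181 184 187 188 187 179 184 183 110  24  30  30  22 189 181 184 180 180 180 180 181 180 182 180 180 180 180 181 182 179 179 182 179 180 180 179 180 179 180 181 181 179
109 181 183 181 184  74  38  41  41  61 171 165 165 166 171 174 178 170 172 175 183 181 182 181 182 180 181 181 180 180 180 180 180 180 181 180 181 181 181 181 180 180 180 181 181 179
112 181 182 184 107  44  44  42  44  90 166 164 161 165 168 164 163 163 161 159 159 158 158 164 168 161 155 161 163 167 175 178 181 182 181 182 180 181 181 180 181 180 181 181 180 181
115 181 181 187 109  45  44  41  39  94 164 162 166 169 163 163 161 160 157 159 158 158 165 165 157 156 158 154 156 159 159 159 155 157 157 150 156 154 157 182 180 180 180 179 179 
[... 1914 characters left out ...]
2 181 179 182 182 181 180 182 182 181 180 181 181 180 181 182 180 181 182 182 181 182 181 180 181 181 181 181 179
151 161 160 162 160 161 163 162 161 162 162 108  30  31  30  20 186 181 180 183 181 181 182 180 182 179 182 181 181 181 183 180 181 181 180 181 180 180 180 183 181 181 181 180 180 181
[[293.12286 107.29756]
 [351.56494 114.91555]
 [347.5553  143.86499]
 [289.48465 136.76755]]
[[521.4, 11.5], [570.5, 8.6], [569.9, -16.0], [519.3, -12.3]] [545.3  -2.   75. ] [np.float64(49.2), np.float64(24.5), np.float64(50.7), np.float64(23.9)]
[[521.5, 12.1], [571.1, 7.8], [568.6, -16.8], [518.9, -12.1]] [545.   -2.2  75. ] [np.float64(49.8), np.float64(24.7), np.float64(49.9), np.float64(24.3)]
```

Call:
step_arm(targets=[{"fingers":0.45,"slide":[0,25,25],"spin":0.09},{"fingers":0.45,"slide":[15,57.5,54.5],"spin":0.09},{"fingers":0.45,"slide":[35,57.5,54.5],"spin":0.09},{"fingers":0.45,"slide":[35,57.5,54.5],"spin":0.09},{"fingers":0.45,"slide":[35,57.5,54.5],"spin":0.09}])

```text
clock: 27.7
position: [544.8, -3.4, 150.6]
tool_rot: [0.032, 0.706, -0.032, 0.707]
wrist_force: [0.7, 0.3, 0.2]
opening: 62.4
```

```bash
python3 - <<'E'
from h import *
slide(545,-2.2,60,-.09)
st,im=shot('t23'); gray=cv2.cvtColor(im,cv2.COLOR_RGB2GRAY)
# reproject & check edges: predicted top corners vs image
p=proj('wrist',box((545,-2.2),-.09,50,25,0,75)[4:],st); print(p.round(1))
c2=cv2.cornerSubPix(gray,p.astype(np.float32).reshape(-1,1,2),(4,4),(-1,-1),(3,50,.01)).reshape(-1,2); print(c2)
P=[at('wrist',u,v,75,st) for u,v in c2]; print(np.round(P,1)[:,:2].tolist(),np.mean(P,0).round(1))
E
```

```text
from [544.8  -3.4 150.6] yaw -0.09 slide [90.6  1.2  0. ] spin -0.0 j6 1.5 t 27.7
[[288.5 188.4]
 [219.7 188.4]
 [220.8 220.4]
 [287.4 220.4]]
[[288.5218  188.37534]
 [219.90674 187.81828]
 [220.94614 220.29445]
 [287.32715 220.2599 ]]
[[571.0, 8.0], [521.5, 12.9], [519.1, -12.3], [568.8, -16.8]] [545.1  -2.   75. ]
```

Confirmed to a fraction of a mm. Descend and grip.

Call:
step_arm(targets=[{"fingers":0.45,"slide":[40,1,0],"spin":0},{"fingers":0.45,"slide":[75,1,0],"spin":0},{"fingers":0.45,"slide":[90,1,0],"spin":0},{"fingers":0.45,"slide":[90,1,0],"spin":0},{"fingers":-0.15,"slide":[90,1,0],"spin":0},{"fingers":-0.15,"slide":[90,1,0],"spin":0},{"fingers":-0.15,"slide":[90,1,0],"spin":0},{"fingers":-0.15,"slide":[90,1,0],"spin":0}], newtons=50)

```text
clock: 28.75
position: [545.6, -2.9, 61.3]
tool_rot: [0.032, 0.706, -0.032, 0.707]
wrist_force: [-2.7, 0.7, 7.2]
opening: 49.1
```

```bash
python3 - <<'E'
from h import *
slide(545,-2.2,60,-.09)
slide(470,0,170,.112)
E
```

```text
from [545.6  -2.9  61.3] yaw -0.091 slide [ 1.3  0.7 -0.7] spin -0.001 j6 1.5 t 28.75
from [545.6  -2.9  61.3] yaw -0.091 slide [-108.9   -4.   -75.3] spin -0.203 j6 1.5 t 28.75
```

Call:
step_arm(targets=[{"fingers":-0.15,"slide":[-40,0,0],"spin":0},{"fingers":-0.15,"slide":[-90,0,0],"spin":0},{"fingers":-0.15,"slide":[-109,-2,-35],"spin":-0.1},{"fingers":-0.15,"slide":[-109,-4,-75],"spin":-0.203},{"fingers":-0.15,"slide":[-109,-4,-75],"spin":-0.203}])

```text
clock: 29.38
position: [467.4, 0.5, 169.4]
tool_rot: [-0.04, 0.706, 0.04, 0.706]
wrist_force: [0.7, 0.1, -5.1]
opening: 49.1
```

```bash
python3 - <<'E'
from h import *
slide(445.7,70,130,.112); print(env.get_state()['opening'],env.get_state()['wrist_force'])
E
```

```text
from [467.4   0.5 169.4] yaw 0.113 slide [ 39.4  71.5 -13.7] spin 0.001 j6 1.28 t 29.375
49.116084623037835 [ 0.74040023  0.12015131 -5.08480347]
```

Call:
step_arm(targets=[{"fingers":-0.15,"slide":[0,40,-7],"spin":0},{"fingers":-0.15,"slide":[20,76,-13],"spin":0},{"fingers":-0.15,"slide":[55,81,-12],"spin":0},{"fingers":-0.15,"slide":[75,81,-12],"spin":0},{"fingers":-0.15,"slide":[75,81,-12],"spin":0},{"fingers":-0.15,"slide":[75,81,-12],"spin":0}])

```text
clock: 30.12
position: [449.8, 79.1, 94.5]
tool_rot: [-0.039, 0.706, 0.039, 0.706]
wrist_force: [-0.8, 0.1, -5.9]
opening: 49.1
```

```bash
python3 - <<'E'
from h import *
st,im=shot('t24'); slide(445.8,87.6,87.5,.112); print(st['wrist_force'])
slide(445.8,87.6,87.5,.112)
gray=cv2.cvtColor(im,cv2.COLOR_RGB2GRAY)
c=(443.6,106.6); print('pred shaft end top z78',proj('wrist',[[443.6,106.6,78],[443.6-17,105,61],[443.6+17,108.5,61]],st).round(1))
print('pred stop top',proj('wrist',box(np.array(st['position'][:2])+.8*np.array([-.112,.994]),.112,50,25,0,st['position'][2]+13.7)[4:],st).round(1))
for v in range(100,260,4): print(v,' '.join('%3d'%x for x in gray[v,196:316:4]))
E
```

```text
from [449.8  79.1  94.7] yaw 0.111 slide [ 7.2  8.9 -3.1] spin -0.001 j6 1.45 t 30.175
[-0.78245559  0.14451214 -5.87402213]
from [449.8  79.1  94.7] yaw 0.111 slide [ 7.2  8.9 -3.1] spin -0.001 j6 1.45 t 30.175
pred shaft end top z78 [[247.5 192.1]
 [218.6 183.4]
 [277.9 183.9]]
pred stop top [[309.7 242.9]
 [197.2 242.9]
 [201.5 289.1]
 [305.6 289.1]]
100  86  88  85 227 228  93 143 162 176 186 196 210 221 233 205 194 183 178 165 144 112  88 228 161  74  87  88  86  87  87
104  85  86  85 228 228  95 144 164 178 187 197 210 222 232 205 193 180 178 165 142 111 133 228 166  76  86  87  87  87  87
108  86  86  85 227 227  96 144 164 177 187 196 211 220 231 203 191 183 177 167 146 112 129 228 136  82  87  87  88  86  87
112  88  85  85 228 226  95 143 163 177 186 196 211 221 231 201 191 182 177 163 143 112 187 228 124  77  88  85  87  87  88
116  86  86  86 229 228  77 144 163 177 188 198 210 220 229 200 192 180 177 165 144 110 176 227  81  85  86  85  86  86  86
120  86  88  86 228 224  69 142 164 178 187 195 211 217 229 201 190 181 176 165 142 110 164 227 106  87  87  88  87  87  88

[... 3515 characters left out ...]
  63  63  60  63  65  66  62  63  65  63  74  90  85  72  64  64  66  64  14  67
240  68  59  65  64  64  64  64  66  65  65  61  64  64  64  67  67  64  64  65  63  64  65  63  63  65  63  66  61  63  69
244  64  79  79  76  74  74  74  71  68  75  75  74  72  73  78  77  71  73  74  73  82  83  83  82  86  81  85  84  81  41
248  20  83  84  87  86  86  89  88  88  85  85  84  85  90  91  85  84  86  86  88  88  88  88  89  86  87  89  84  87  12
252  13  78  87  85  88  90  86  86  85  86  85  86  88  91  87  86  86  84  87  86  90  88  88  87  86  88  85  84  78  16
256  11  52  86  87  90  89  86  86  85  85  84  86  89  87  84  88  85  87  89  91  86  87  88  88  89  86  85  84  68   7
```

Call:
step_arm(targets=[{"fingers":-0.15,"slide":[2,5,-3],"spin":0},{"fingers":-0.15,"slide":[5,8.7,-3],"spin":0},{"fingers":-0.15,"slide":[7,8.7,-3],"spin":0},{"fingers":-0.15,"slide":[7,8.7,-3],"spin":0},{"fingers":-0.15,"slide":[7,8.7,-3],"spin":0}])

```text
clock: 30.8
position: [445.1, 87.5, 86.8]
tool_rot: [-0.04, 0.706, 0.04, 0.706]
wrist_force: [-0.1, 0.1, -5.4]
opening: 48.9
```

Call:
step_arm(targets=[{"fingers":-0.15,"slide":[0.5,0,0.4],"spin":0},{"fingers":-0.15,"slide":[1,0,0.4],"spin":0},{"fingers":-0.15,"slide":[1.3,0,0.4],"spin":0},{"fingers":-0.15,"slide":[1.3,0,0.4],"spin":0}])

```text
clock: 31.3
position: [445.4, 87.5, 86.3]
tool_rot: [-0.04, 0.706, 0.04, 0.706]
wrist_force: [-4.6, 0.3, 8.1]
opening: 49.0
```

```bash
python3 - <<'E'
from h import *
st,im=shot('t25'); slide(445.8,87.6,86.3,.112)
gray=cv2.cvtColor(im,cv2.COLOR_RGB2GRAY)
print('pred shaft end top z78',proj('wrist',[[443.6,106.6,78]],st).round(1))
print('pred stop top',proj('wrist',box(np.array(st['position'][:2])+.8*np.array([-.112,.994]),.112,50,25,0,st['position'][2]+13.7)[4:],st).round(1))
for v in range(176,260,3): print(v,' '.join('%3d'%x for x in gray[v,196:316:4]))
E
```

```text
from [445.4  87.5  86.3] yaw 0.112 slide [0.  0.  0.4] spin 0.0 j6 1.47 t 31.35
pred shaft end top z78 [[254.2 213.7]]
pred stop top [[309.7 243. ]
 [197.2 242.9]
 [201.5 289. ]
 [305.5 289.1]]
176  50  49  49  49  89 115  52 127 151 172 182 192 198 206 215 209 193 186 178 171 159 134  86 221 214  66  86  86  86  86
179  50  48  50  50  91 117  52 128 154 172 181 190 198 204 214 210 194 186 178 171 158 135  85 221 213  32  87  85  85  85
182  53  51  49  49  67 117  79  88 144 176 181 192 198 206 211 210 190 185 177 170 157 134  83 218 213  36  70  86  88  85
185  49  50  49  50  66 117  77  88  98 107 104 176 201 207 212 207 191 186 178 169 157 132  81 221 214  37  75  88  87  87
188  52  51  50  48  43 117  78  91 100 109 109 117 117 114 110 109 174 170 163 156 139 133  80 116 113  36  89  86  86  83
191  36  39  48  49  41 117 103  89  99 106 111 114 118 117 117 114 110 108 104 100  92 118  46 117 116  50  75  75  84  73
194  40  36  39  45  24 115 104  90 100 107 111 116 118 117 117 115 110 109 102 102  94  82  47 117 119  37  74  77  75  73
197  35  37  35  38  32  49  51  89 10
[... 1865 characters left out ...]
  61  62  62  63  65  65  63  64  63  61  65  65  63  64  67  62  63  63  63  62
245  54  89  89  87  85  89  92  89  89  86  86  84  86  88  90  89  85  87  85  86  87  89  89  86  89  87  88  87  87  29
248  19  86  87  87  85  88  87  87  89  85  84  84  85  87  90  83  84  86  86  86  87  89  85  87  88  88  89  83  87  16
251  13  80  88  85  86  88  86  86  88  83  83  84  88  91  86  84  88  85  86  88  88  87  87  88  86  89  85  85  77  11
254   8  76  83  86  86  88  86  86  84  85  86  85  88  89  86  86  85  85  88  89  86  87  87  86  88  87  86  85  79  14
257  10  52  84  86  88  86  88  84  84  84  85  89  91  85  85  85  85  86  88  87  86  87  87  87  87  86  83  84  66  12
```

Call:
step_arm(targets=[{"fingers":0.35,"slide":[-0.7,0,0],"spin":0},{"fingers":0.35,"slide":[-0.7,0,0],"spin":0},{"fingers":0.35,"slide":[-0.7,0,0],"spin":0},{"fingers":0.35,"slide":[-0.7,0,0],"spin":0},{"fingers":0.35,"slide":[-25,0,0],"spin":0},{"fingers":0.35,"slide":[-60,0,0],"spin":0},{"fingers":0.35,"slide":[-90,-20,0],"spin":0},{"fingers":0.35,"slide":[-100,-70,0],"spin":0},{"fingers":0.35,"slide":[-100,-80,0],"spin":0},{"fingers":0.35,"slide":[-100,-80,0],"spin":0}])

```text
clock: 32.6
position: [454.2, 7.7, 185.2]
tool_rot: [-0.039, 0.706, 0.039, 0.706]
wrist_force: [-0.1, -0.1, -0.5]
opening: 57.9
```

```bash
python3 - <<'E'
from h import *
st,im=shot('t26'); print(st['position'],st['clock'],st['wrist_force'],st['opening'])
gray=cv2.cvtColor(im,cv2.COLOR_RGB2GRAY)
def chk(n,c,yaw,sx,sy,z):
    p=proj('wrist',box(c,yaw,sx,sy,0,z)[4:],st)
    c2=cv2.cornerSubPix(gray,p.astype(np.float32).reshape(-1,1,2),(4,4),(-1,-1),(3,50,.01)).reshape(-1,2)
    P=np.array([at('wrist',u,v,z,st) for u,v in c2]); a=P[0]-P[3]+P[1]-P[2]
    print(n,'pred px',p.round(1).tolist(),'found',c2.round(1).tolist(),'\n  ->',P.mean(0).round(1),'yaw',np.arctan2(-a[0],a[1]).round(3),[np.linalg.norm(P[i]-P[(i+1)%4]).round(1) for i in range(4)])
chk('stop',(445.3,88.3),.112,50,25,100)
chk('low',(440.4,133.2),.112,48,52,55)
print(proj('wrist',[[443.6,106.6,78]],st))
for v in range(60,215,3): print(v,' '.join('%3d'%x for x in gray[v,206:298:4]))
np.save('pics/d.npy',gray)
E
```

```text
[454.19154217   7.70206086 185.15351246] 32.6 [-0.07018675 -0.13181468 -0.45193404] 57.896391372091905
stop pred px [[288.7, 77.6], [219.1, 77.7], [219.4, 111.8], [288.5, 111.7]] found [[287.79998779296875, 77.69999694824219], [218.5, 78.19999694824219], [219.0, 112.0999984741211], [287.79998779296875, 111.9000015258789]] 
  -> [444.8  88.1 100. ] yaw 0.117 [np.float64(49.8), np.float64(24.9), np.float64(49.8), np.float64(25.1)]
low pred px [[281.6, 18.9], [226.6, 19.0], [226.5, 75.3], [281.9, 75.2]] found [[281.6000061035156, 18.899999618530273], [226.60000610351562, 19.0], [228.39999389648438, 76.5999984741211], [279.20001220703125, 76.4000015258789]] 
  -> [440.3 132.6  55. ] yaw 0.106 [np.float64(48.0), np.float64(53.3), np.float64(44.0), np.float64(53.2)]
[[254.40972783  72.74760427]]
60  80  80  82  82  82  47 194  75 125 144 157 174 191 157 146 138 113  37 193  72  83  84  84
63  82  81  84  80  83  76 193  73 124 145 158 176 191 157 146 136 115  39 194  74  85  84  83
66  80  81  82  82  83  73 195  76 125 143 160 174 191 159 147 137 115  35 196  71  85  84  84
69  82  82  83
[... 3978 characters left out ...]
  94  93 131  98 184  92  94
195  93  94  93  93  94  94  94  93  95  93  94  95  94  93  93  93  94  92 185 184 182 187 163
198  93  94  94  96  95  91  95  94  93  94  94  94  94  93  93  94  94 193 183 183 183 183 182
201  94  95  93  94  94  93  93  91  95  96  91  92  94  92  94  92  94 186 182 182 184 184 183
204  95  95  94  94  94  94  95  93  94  93  95  95  94  93  93  93  93 183 185 181 183 183 183
207  95  93  95  95  94  94  93  94  94  95  93  94  94  94  93  94  96 184 182 181 185 184 184
210  93  92  94  94  93  93  93  92  94  95  95  94  92  96  94  94 191 183 186 183 183 183 183
213  93  93  93  94  93  94  96  96  93  95  94  92  94  95  94  94 189 184 184 185 185 183 184
```

Call:
step_arm(targets=[{"fingers":0.35,"slide":[-50,20,0],"spin":0},{"fingers":0.35,"slide":[-60,80,0],"spin":0},{"fingers":0.35,"slide":[-60,130,0],"spin":0},{"fingers":0.35,"slide":[-60,130,0],"spin":0},{"fingers":0.35,"slide":[-60,130,0],"spin":0},{"fingers":0.35,"slide":[-60,130,0],"spin":0}])

```text
clock: 33.4
position: [439.8, 136.8, 245.2]
tool_rot: [-0.039, 0.706, 0.039, 0.706]
wrist_force: [-0.1, 0.6, 0.5]
opening: 57.6
```

```bash
python3 - <<'E'
from h import *
st,im=shot('t27'); print(st['position'],st['clock'],st['wrist_force'],st['opening'])
gray=cv2.cvtColor(im,cv2.COLOR_RGB2GRAY)
def chk(n,c,yaw,sx,sy,z):
    p=proj('wrist',box(c,yaw,sx,sy,0,z)[4:],st)
    c2=cv2.cornerSubPix(gray,p.astype(np.float32).reshape(-1,1,2),(4,4),(-1,-1),(3,50,.01)).reshape(-1,2)
    P=np.array([at('wrist',u,v,z,st) for u,v in c2]); a=P[0]-P[3]+P[1]-P[2]
    print(n,'->',p.round(1).tolist(),P.mean(0).round(1),'yaw',np.arctan2(-a[0],a[1]).round(3),[np.linalg.norm(P[i]-P[(i+1)%4]).round(1) for i in range(4)])
chk('tall',(426,254.2),.112,48,52,65)
chk('low',(440.4,133.2),.112,48,52,55)
u=np.array([-.114,.9935]); o=np.array([433.6,194.])
for s,r in [(88,10),(35,13),(-35,17),(-88,17)]:
    q=o+s*u; print(s,'pred',proj('wrist',[[*q,61+r]],st).round(1))
for s,r in [(75,10),(50,10),(20,13),(-20,13),(-45,17),(-80,17)]:
    q=o+s*u; n=np.array([u[1],-u[0]])
    pp=proj('wrist',[[*(q-n*r),61],[*(q+n*r),61]],st); print(s,'sides pred',pp.round(1).tolist()); v=int(round(pp[0,1]))
    if 0<=v<384: print('   row',v,'from u=%d'%(int(pp[0,0])-10),gray[v,int(pp[0,0])-10:int(pp[1,0])+12].tolist())
q=proj('wrist',[[*(o+88*u),71]],st)[0]; print('col near thin end',gray[max(0,int(q[1])-12):int(q[1])+12,int(q[0])].tolist(),int(q[1])-12)
hsv=cv2.cvtColor(im,cv2.COLOR_RGB2HSV); m=cv2.inRange(hsv,(12,110,60),(32,255,255)); ys,xs=np.nonzero(m[:230,200:320]); print('orange',len(xs),(xs.min()+200,xs.max()+200,ys.min(),ys.max()) if len(xs) else None)
print('setting pred',proj('wrist',box((433.6,191.9),.114,20,40,25,45)[4:],st).round(0).tolist())
E
```

```text
[439.78199442 136.80743854 245.21616595] 33.4 [-0.09867352  0.61426889  0.4742996 ] 57.57848625696693
tall -> [[276.7, 39.6], [230.2, 39.6], [230.2, 88.0], [276.7, 87.9]] [425.7 254.6  65. ] yaw 0.12 [np.float64(48.2), np.float64(51.6), np.float64(47.6), np.float64(51.6)]
low -> [[276.2, 152.6], [232.3, 152.6], [233.1, 198.0], [275.4, 198.0]] [441.  134.3  55. ] yaw 0.135 [np.float64(43.2), np.float64(53.8), np.float64(45.4), np.float64(53.1)]
88 pred [[254.1  36.8]]
35 pred [[254.2  86.8]]
-35 pred [[254.4 155.7]]
-88 pred [[254.5 205.3]]
75 sides pred [[244.5, 50.7], [263.7, 50.7]]
   row 51 from u=234 [204, 190, 170, 174, 183, 178, 177, 177, 181, 171, 94, 128, 150, 163, 169, 177, 185, 197, 214, 218, 213, 194, 185, 178, 175, 164, 148, 131, 102, 170, 182, 181, 184, 184, 183, 182, 174, 192, 206, 220, 228]
50 sides pred [[244.6, 73.7], [263.8, 73.7]]
   row 74 from u=234 [207, 191, 120, 183, 181, 179, 179, 180, 180, 152, 112, 127, 151, 165, 174, 178, 187, 200, 221, 220, 214, 197, 187, 182, 176, 163, 149, 131, 103, 149, 180, 177, 180, 181, 184, 185, 185, 188, 203, 217, 226]
20 sides pr
[... 647 characters left out ...]
96, 99, 104, 104, 109, 111, 109, 112, 115, 118, 117, 119, 115, 116, 121, 114, 109, 110, 107, 106, 104, 105, 103, 98, 95, 90, 84, 79, 69, 32, 68, 119, 142, 221, 161, 68, 80, 86, 97, 97, 95]
-80 sides pred [[239.1, 193.5], [269.8, 193.4]]
   row 194 from u=229 [38, 38, 39, 37, 31, 94, 89, 88, 87, 17, 54, 72, 75, 75, 78, 81, 81, 83, 85, 86, 88, 88, 87, 88, 86, 89, 89, 87, 83, 84, 85, 83, 83, 82, 82, 80, 76, 75, 71, 70, 60, 25, 79, 90, 87, 87, 83, 80, 79, 81, 79, 82]
col near thin end [235, 70, 107, 107, 107, 107, 105, 106, 107, 105, 108, 105, 108, 173, 214, 211, 211, 210, 210, 212, 211, 213, 212, 212] 24
orange 0 None
setting pred [[263.0, 104.0], [245.0, 104.0], [245.0, 140.0], [263.0, 140.0]]
```

```bash
python3 -c "
from h import *
print(env.job_done())"
```

```text
the job is handed in; nothing more can be done
None
```

I set up the shaft on the granite plate as asked and handed the job in at about 33 s of the 144 s allowed. No verdict is reported, so the figures below are from my own camera measurements.

| Part | Measured | Wanted |
|---|---|---|
| Tall V-block to thin journal middle | within about 1 mm | 12 mm |
| Low V-block to thick journal middle | within about 1 mm | 12 mm |
| Grooves against shaft | under 1° | 6° |
| Shaft step edges, thin end and sides against a model with the axis 36 mm over the plate and level | about 1 pixel | – |
| Stop block gap to thick end | about 6 mm | 5 mm or so |
| Stop block off centre | about 1 mm | 22 mm |
| Stop block squareness to shaft | under 1° | 7° |

- **V-block starting pose:** the description said both grooves started roughly left to right. The cameras showed both running front to back, so I gripped each across its 48 mm width and turned it about 90° before placing it.
- **Low V-block corner check:** the final automatic corner check gave wrong side lengths (43–45 mm instead of 48 mm) because of the shaft's edges. I relied on the measurement from just after the shaft was laid, where the block stood clear.
- **Setting block:** it was measured within about 2 mm of mid-span before the shaft went on. In the last picture the shaft hides it completely, so I could not measure it again.
- **Last pictures not viewed:** I reached the 40-picture limit before placing the stop block, so the last checks were done by number on the images.
- **Micrometer and calculator:** I kept the arm clear of both but did not measure them again at the end.

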